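Put the shoe-care things back on their own mats

ROBOT

A 6-joint arm with a two-finger parallel gripper is mounted at the origin on the work surface. World frame = base frame: x ahead of the robot, y to its left, z up, the work surface at z = 0. Lengths are in m, angles in degrees, forces in N, time in s.
With the tool pointing down it reaches from about 0.25 to 0.8 m from the base axis. Payload 8.5 kg.
Tool frame: the origin (TCP) lies midway between the tips of the shut fingers; the grasp point (between the pads) lies grip_depth behind it (grip_depth is the distance from the TCP to the grasp point, in m); z points along the fingers, y is the direction in which the jaws open and shut (so a half turn about z gives the same grasp; the last joint's range is limited). The gripper opens to 85 mm and grips with 20 to 120 N. Pads are 22 mm wide; open, the fingers measure 114 mm over their backs; the gripper's body (76 mm by 85 mm) begins 54 mm behind the grasp point. The pads swing forward as they close: fully open they stand 13 mm farther back than shut.
Start: joints at [0, 13.648, -0.773, 75.585, 0, 90], TCP at [0.525, -0, 0.231] pointing down, gripper open.
Joint ranges: [-152.45, 152.45], [-59.26, 108.67], [-65.41, 83.53], [-104.44, 129.93], [-82.83, 76.93], [-180, 180]. Speed limits (degrees/s): [127.2, 127.2, 159.86, 180, 180, 180].

INTERFACE

Orientations are given as [roll, pitch, yaw] about the fixed x, y, z axes, in that order (R = Rz(yaw) Ry(pitch) Rx(roll)).
In Python, from cell import * gives the robot as it stands. The module is installed in compiled form; this text tells all that it offers.
- The arm moves only by the tool jog_arm, never from a script. Its argument "deltas" is a list of rows, each a list of 3 entries, a list of its own where there are three numbers: the shift along the tool's x, y, z in units of 30 mm (1.0 is 30 mm), then the turn about the tool's z in units of 8 degrees (1.0 is 8 degrees), then the gripper's target within -1 to 1 (shut at 1, half-way at 0, fully open at -1). A call has 1 to 8 rows; each row shifts and turns the commanded pose from where the row before left it, along the tool's axes as they then stand; what a row does not reach is not made up. A row lasts 1/10 s, in which the tool goes at most 50 mm and 8.59 degrees, less where a joint would pass 70% of its speed; a pose out of reach is approached as far as the arm can. A call is refused whole if a number of a shift passes 1 or a number of a turn 1, either way. A call with a gripper value outside its range is refused whole. The fingers move at their own pace and stop on an object; "newtons" is the grip in N (left out, the last holds). Time passes only in rows, so rows that do not move let the fingers close. It gives the time, the measured TCP pose, the force and the opening at its end, in the units of the state.
- sense(): the state, without advancing time (a new reading comes with each control period).
- capture(name): name is "scene" or "side" or "wrist"; returns the picture (400x640x3 uint8, blue, green, red); there is no depth.
- get_calibration(name): a dict with "fx", "fy", "cx", "cy" (pixels), "dist_coeffs" ([k1, k2, p1, p2, k3] as OpenCV has them; the pictures are not rectified), "xyz" and "attitude" of the camera in the world; the wrist camera has in their place "mount" (4x4, takes a point from camera to tool coordinates, whose origin is the TCP and whose axes are the flange's). Camera axes: x right, y down, z forward; pixel columns grow to the right and rows downward; lengths in m; the calibration is good to about 2 mm. A picture is of the moment at which its call begins: read the wrist's pose just before it. get_calibration takes no time and is no camera call.
- job_done(): hands the job in, once; it reports no verdict.
The state is a dict: "time_s": time; "qpos": joint angles; "dq": joint speeds; "effort": joint torques, N m; "tcp_pos": TCP position; "tool_rot": TCP orientation; "contact_force": force on the tool from outside, world axes, zero at the start; "ft_torque": the same for the moment, N m; "grip_width": opening from 0.0 (shut) to 1.0 (fully open).
Only numpy, scipy, OpenCV 4.12 (cv2) and the standard library are available. Lean on these libraries where they do the work, as an engineer would, in place of code of your own. Each camera call takes 0.05 s, during which the arm holds its last target.

TASK

The three shoe-care things stand on each other's cork mats. Put each in the middle of its own mat, upright and let go: the red bucket on the round mat, the aluminium can on the small square mat, and the brush bristles down and lying lengthwise along the long mat. The six-sided mat is free for parking something meanwhile; don't move the two wooden shoe trees.

Things in the scene. Friction and masses are not known exactly. Their poses are not given: they have to be found in the camera images.
- bucket: small red plastic bucket, 75 high to the rim, outside diameter 58 at the foot and 72 at the rim, wall 3.5, open at the top, with a rigid white handle arch standing upright over the mouth. The handle's grip is a bar 52 long (along the bucket's x), 14 thick (y) and 14 high, its centre 118 above the foot on the bucket's axis; best pinched from above across y. 85 to 170 g. Origin: centre of the underside; z up. At the start it stands on the long mat.
- can: closed plain aluminium deodorizer can, cylinder of diameter 52, straight up to 100, 115 high, with small dark dots (holes) on the top. 110 to 225 g. Origin: centre of the underside; z up. At the start it stands on the round mat.
- brush: shoe brush lying bristles down: walnut handle with round ends, 150 long (x) and 46 wide (y), from 22 to 45 above the bristle ends, over a stiff nylon bristle block 126 x 36 x 22 high. 100 to 200 g. Origin: centre of the underside (bristle ends); x along its length, z up. At the start it lies on the square mat, overhanging it at both ends.
- mat_round: round cork mat, diameter 120, 5 thick, fixed. The bucket belongs here. Origin: centre of its underside, at the height of the shelf; z up.
- mat_square: small square cork mat, 90 x 90, 5 thick, fixed. The can belongs here. Origin: centre of its underside, at the height of the shelf; x and y along its sides, z up.
- mat_long: long cork mat, 190 (x) x 80 (y), 5 thick, fixed. The brush belongs here, its length along the mat's x, either end first. Origin: centre of its underside, at the height of the shelf; z up.
- mat_hex: six-sided cork mat, 100 across its flats, 5 thick, fixed, empty at the start: the free spot. Origin: centre of its underside, at the height of the shelf; z up.
- shoe_tree_a: wooden shoe tree lying flat: blond wooden toe piece, two steel rods, round wooden heel with a small brass knob; 260 long (x, toe towards +x), 72 wide, up to 46 high; origin at its underside between toe and heel. Loose; a bystander that stays where it is. Lies beyond the mats as seen from the robot, on the left (+y).
- shoe_tree_b: wooden shoe tree lying flat: blond wooden toe piece, two steel rods, round wooden heel with a small brass knob; 260 long (x, toe towards +x), 72 wide, up to 46 high; origin at its underside between toe and heel. Loose; a bystander that stays where it is. Lies beyond the mats as seen from the robot, on the right (-y).
Not all that is in view belongs to the job. What is meant by the bucket is not blue or purple, and is the larger of those in its own colour.

How it is judged:
By the outcome, as a careful person would: the job done as asked, in the order asked, and still so for the second after the job is handed in, with the robot touching nothing.
It also fails if it takes over 115 s, if anything falls off the work surface, if the arm or the gripper's body presses on something with over 40 N, if the wrist force passes 120 N, or if a joint passes its speed limit or range.

## Working session

There is one attempt and no reset: what is moved stays moved. The work goes in short steps, Python scripts to look and compute and a tool call to move; the robot and the scene stay as the last step left them, time stands still between calls to the robot, and variables do not carry over. Pictures are saved under pics/ and viewed, and the job is handed in when it is done.

Besides the shell and the picture viewer there is one more tool, called by a JSON object that holds its "op" and its "data", one argument or row to a line. jog_arm: Moves the arm, as the interface text tells. Its arguments: {"type":"object","properties":{"deltas":{"type":"array"},"newtons":{"type":"number"}},"required":["deltas"]}

```bash
mkdir -p pics; python3 - <<'E'
from cell import *
import cv2
s=sense();print(s)
for n in ["scene","side","wrist"]:
    print(n,get_calibration(n))
    cv2.imwrite(f"pics/{n}0.png",capture(n))
E
```

```text
{'time_s': 0.0, 'qpos': array([-6.48660664e-05,  1.36815514e+01, -8.18589943e-01,  7.55845747e+01,
       -9.25968243e-05,  9.00017149e+01]), 'dq': array([ 0.02322978,  0.07425541, -0.04750521,  0.10213677, -0.00507185,
       -0.09427313]), 'effort': array([ 1.29771975e-03, -5.38790166e+01,  3.46437156e+01,  1.83730113e-02,
        1.69192181e-04,  6.54446694e-05]), 'tcp_pos': array([ 5.24567347e-01, -1.08970201e-06,  2.30660997e-01]), 'tool_rot': array([-1.79915284e+02,  9.51323052e-05,  8.99982204e+01]), 'contact_force': array([ 0.35608409, -0.35793581,  0.43658592]), 'ft_torque': array([ 0.05103051, -0.00147134,  0.01059128]), 'grip_width': 0.9967464720396887}
scene {'fx': 479.8460222464118, 'fy': 479.8460222464118, 'cx': 324.0842569763566, 'cy': 197.34757060019967, 'dist_coeffs': array([-0.13597739,  0.        ,  0.        ,  0.        ,  0.        ]), 'xyz': array([0.95293594, 0.38347981, 1.06173394]), 'attitude': array([-148.27549441,    0.72081868,  136.80612486])}
side {'fx': 485.33728653204497, 'fy': 485.33728653204497, 'cx': 319.14798539032387, 'cy': 199.53024418539718, 'dist_coeffs': array([-0.15333586,  0.        ,  0.        ,  0.        ,  0.        ]), 'xyz': array([ 0.35177321, -0.93174241,  0.99392643]), 'attitude': array([-137.21879051,   -1.04100077,   -9.35794306])}
wrist {'fx': 280.467221918361, 'fy': 280.467221918361, 'cx': 324.7358834351244, 'cy': 203.1172409050029, 'dist_coeffs': array([0.01689254, 0.        , 0.        , 0.        , 0.        ]), 'mount': array([[-6.27901489e-04, -9.57871254e-01, -2.87197260e-01,
         7.28585806e-02],
       [ 9.99999785e-01, -5.46450471e-04, -3.63764459e-04,
        -4.15872094e-04],
       [ 1.91500440e-04, -2.87197427e-01,  9.57871391e-01,
        -1.43030797e-01],
       [ 0.00000000e+00,  0.00000000e+00,  0.00000000e+00,
         1.00000000e+00]])}
```

View pics/scene0.png

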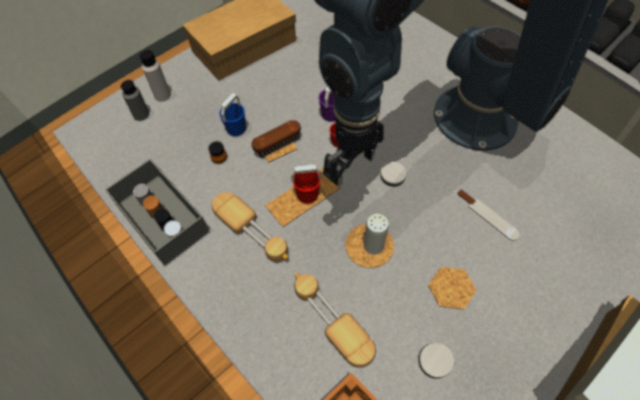

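View pics/side0.png

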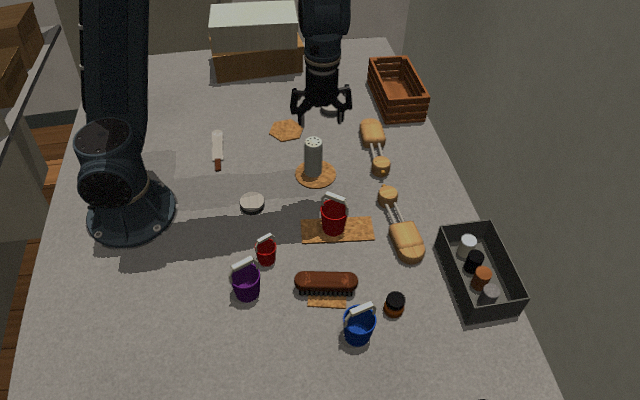

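View pics/wrist0.png

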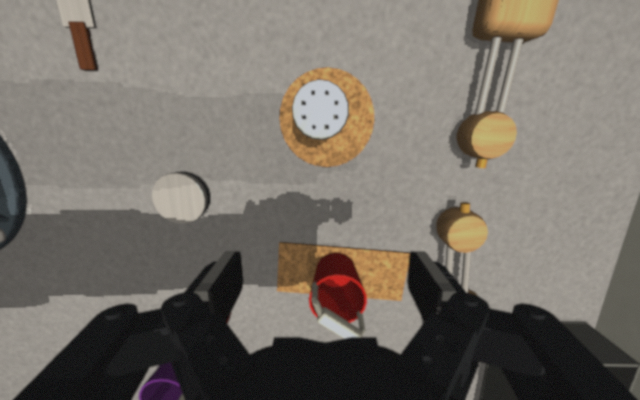

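```bash
python3 - <<'E'
import cell
print([ (k,getattr(cell,k)) for k in dir(cell) if not k.startswith('_')])
E
```

```text
[('IKError', <class 'cell.IKError'>), ('capture', <function make.<locals>.drawn_camera at 0x7f517ab5c0e0>), ('get_calibration', <function make.<locals>.<lambda> at 0x7f517ab5c680>), ('grip_depth', 0.0187), ('job_done', <function connect.<locals>.done at 0x7f517aacf740>), ('sense', <function make.<locals>.<lambda> at 0x7f517ab5c5e0>)]
```

```bash
cat > h.py <<'E'
from cell import *
import cv2, numpy as np
from scipy.spatial.transform import Rotation as R
def cam(n,s=None):
    c=get_calibration(n);K=np.array([[c['fx'],0,c['cx']],[0,c['fy'],c['cy']],[0,0,1]])
    if n=='wrist':
        s=s or sense();T=np.eye(4);T[:3,:3]=R.from_euler('xyz',s['tool_rot'],degrees=True).as_matrix();T[:3,3]=s['tcp_pos']
        T=T@c['mount'];return K,c['dist_coeffs'],T[:3,:3],T[:3,3]
    return K,c['dist_coeffs'],R.from_euler('xyz',c['attitude'],degrees=True).as_matrix(),c['xyz']
def ray(C,px):
    K,d,Rm,t=C
    p=cv2.undistortPoints(np.array(px,float).reshape(-1,1,2),K,d)[:,0]
    return t,(Rm@np.c_[p,np.ones(len(p))].T).T
def plane(C,px,z):
    t,v=ray(C,px);return (t+v*((z-t[2])/v[:,2])[:,None])[:,:2]
def proj(C,P):
    K,d,Rm,t=C
    return cv2.projectPoints((np.atleast_2d(P)-t)@Rm,np.zeros(3),np.zeros(3),K,d)[0][:,0]
def grab(n,f):
    s=sense();im=capture(n);cv2.imwrite('pics/'+f,im);return im,cam(n,s)
def cork(im):
    h=cv2.cvtColor(im,cv2.COLOR_BGR2HSV);return cv2.inRange(h,(10,100,90),(24,255,255))
E
python3 - <<'E'
from h import *
for n in ['scene','side','wrist']:
    im=cv2.imread(f'pics/{n}0.png');C=cam(n)
    m=cork(im);m=cv2.morphologyEx(m,cv2.MORPH_OPEN,np.ones((2,2)))
    k,l,st,ce=cv2.connectedComponentsWithStats(m)
    for i in range(1,k):
        if st[i,4]>80:
            ys,xs=np.where(l==i);q=plane(C,np.c_[xs,ys],.005)
            r=cv2.minAreaRect((q*1000).astype(np.float32))
            print(n,st[i],ce[i].round(),'w',q.mean(0).round(3),'rect',np.round(r[0]),np.round(r[1]),round(r[2],1))
    h=cv2.cvtColor(im,cv2.COLOR_BGR2HSV)
    cv2.imwrite(f'pics/{n}0m.png',m)
im=cv2.imread('pics/scene0.png')[80:280,200:480];cv2.imwrite('pics/s0c.png',cv2.resize(im,None,fx=2.8,fy=2.8,interpolation=cv2.INTER_CUBIC))
im=cv2.imread('pics/side0.png')[120:350,220:440];cv2.imwrite('pics/d0c.png',cv2.resize(im,None,fx=2.5,fy=2.5,interpolation=cv2.INTER_CUBIC))
E
```

```text
scene [ 184    0  112   57 3510] [237.  23.] w [ 0.248 -0.827] rect [ 231. -838.] [222. 346.] 84.1
scene [157  41  35  24 309] [174.  52.] w [ 0.488 -0.857] rect [ 487. -857.] [ 42. 131.] 89.6
scene [   10    68   253   332 14460] [126. 265.] w [ 1.001 -0.327] rect [ 998. -425.] [1102.  466.] 71.5
scene [253 122  48  27 550] [276. 135.] w [ 0.471 -0.346] rect [ 471. -346.] [ 40. 149.] 80.0
scene [266 143  32  19 241] [282. 153.] w [ 0.5   -0.288] rect [ 501. -287.] [26. 91.] 79.2
scene [  4 146  34  26 116] [ 19. 158.] w [ 1.074 -0.822] rect [1071. -823.] [118.  19.] 4.8
scene [ 267  175   73   52 1230] [298. 203.] w [ 0.575 -0.135] rect [ 555. -139.] [ 80. 182.] 84.9
scene [ 213  193   43   40 1060] [233. 212.] w [ 0.713 -0.232] rect [ 713. -235.] [ 74. 123.] 4.2
scene [143 196  17  16 197] [151. 203.] w [ 0.857 -0.402] rect [ 857. -403.] [41. 46.] 4.4
scene [ 347  225   48   44 1112] [368. 250.] w [0.541 0.08 ] rect [534.  79.] [108. 118.] 22.0
scene [266 238  23  23 427] [277. 250.] w [ 0.7   -0.072] rect [700. -73.] [61. 54.] 48.9
scene [ 430  268   47   42 1443] [453. 289.] w [0
[... 1527 characters left out ...]
[ 0.448 -0.288] rect [ 447. -286.] [44. 26.] 22.0
side [309 298  38  11 325] [328. 303.] w [ 0.485 -0.36 ] rect [ 484. -359.] [27. 87.] 81.1
wrist [ 484    0   75   38 2426] [520.  17.] w [0.745 0.181] rect [744. 180.] [36. 78.] 89.1
wrist [ 71  23  23  47 589] [82. 46.] w [0.243 0.153] rect [242. 152.] [15. 47.] 0.0
wrist [ 281   69   94   99 4537] [331. 122.] w [0.532 0.068] rect [527.  71.] [118. 118.] 90.0
wrist [ 471  113   46   56 1716] [492. 137.] w [0.737 0.05 ] rect [739.  49.] [56. 68.] 23.1
wrist [ 447  204   41   50 1348] [467. 232.] w [ 0.724 -0.08 ] rect [721. -79.] [56. 70.] 42.8
wrist [ 279  244  132   58 4335] [345. 270.] w [ 0.554 -0.141] rect [ 552. -146.] [ 80. 191.] 84.9
```

View pics/s0c.png

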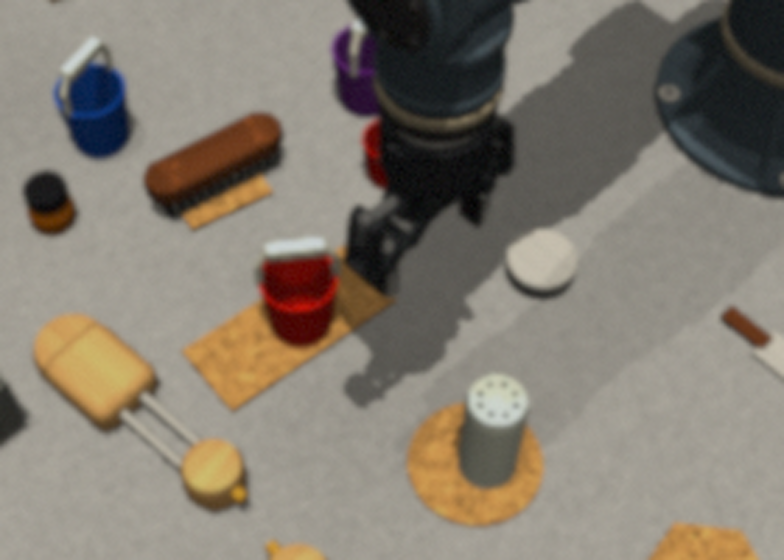

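View pics/d0c.png

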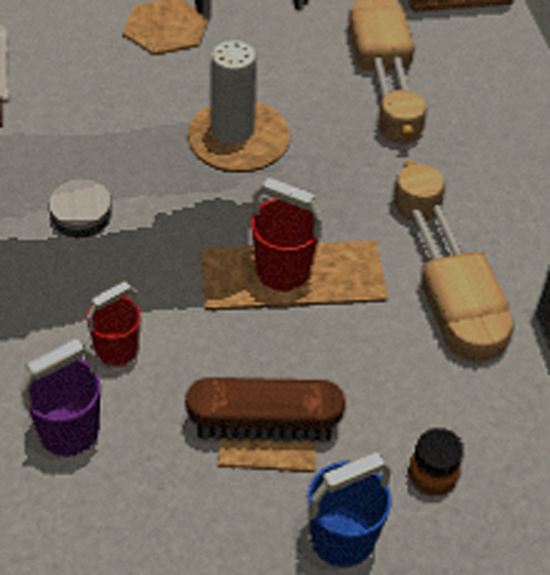

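```bash
python3 - <<'E'
from h import *
im=cv2.imread('pics/wrist0.png');C=cam('wrist')
h=cv2.cvtColor(im,cv2.COLOR_BGR2HSV)
def rep(n,m,z,roi):
    x0,y0,x1,y1=roi
    M=np.zeros_like(m);M[y0:y1,x0:x1]=m[y0:y1,x0:x1]
    M=cv2.morphologyEx(M,cv2.MORPH_CLOSE,np.ones((5,5)))
    c=max(cv2.findContours(M,0,1)[0],key=cv2.contourArea)[:,0]
    q=(plane(C,c,z)*1000).astype(np.float32)
    print(n,len(c),c.min(0),c.max(0),'circ',cv2.minEnclosingCircle(q),'rect',cv2.minAreaRect(q),'ell',cv2.fitEllipse(q) if len(q)>5 else '')
rep('cantop',cv2.inRange(h,(0,0,175),(180,40,255)),.12,(280,60,370,145))
rep('cork',cork(im),.005,(270,60,380,175))
print(h[100:118:4,290:350:6,2])
# hex
for n in ['side']:
    im=cv2.imread(f'pics/{n}0.png');C=cam(n);rep('hex',cork(im),.005,(260,110,310,150))
E
```

```text
cantop 155 [294  81] [346 136] circ ((519.8375244140625, 80.80787658691406), 23.120203018188477) rect ((520.0223999023438, 80.76563262939453), (44.53720474243164, 44.81574630737305), 89.98087310791016) ell ((519.9312744140625, 80.69845581054688), (45.02153396606445, 45.06059265136719), 60.07111358642578)
cork 272 [280  68] [373 166] circ ((526.0372924804688, 72.44739532470703), 59.238189697265625) rect ((526.1198120117188, 72.198486328125), (117.50054931640625, 117.41060638427734), 89.95613098144531) ell ((526.0305786132812, 72.50012969970703), (116.97991180419922, 117.24519348144531), 170.243896484375)
[[169 198 159 203 203 202 202 201 182 198]
 [174 201 125 202 203 203 203 201 175 203]
 [147 198 202 203 203 202 204 203 203 203]
 [166 197 202 202 203 203 201 203 202 202]
 [178 196 119 197 203 202 204 190 162 200]]
hex 78 [269 119] [302 140] circ ((462.8279724121094, 286.6773681640625), 56.546043395996094) rect ((460.161376953125, 286.6126403808594), (107.78669738769531, 99.64337921142578), 8.979249000549316) ell ((461.94903564453125, 286.60430908203125), (101.52127838134766, 102.34722900390625), 101.68680572509766)
```

{"op": "jog_arm", "data": {
  "deltas": [
    [[0.5,-0.17,0],0,-1],
    [[0.9,0,0],0,-1],
    [[0.9,0,0.5],0,-1],
    [[0.4,0,0.8],0,-1],
    [[0,0,0.5],0,-1],
    [[0,0,0],0,-1]
  ],
  "newtons": 40
}}

```text
time_s: 0.75
tcp_pos: [0.5181, 0.0819, 0.1753]
tool_rot: [-179.8, 0.0, 90.1]
contact_force: [0.4, 0.5, 0.4]
grip_width: 1.001
```

```bash
python3 - <<'E'
from h import *
im,C=grab('wrist','w1.png');print(sense()['tcp_pos'],sense()['tool_rot'])
E
```

```text
[0.51887795 0.0816371  0.17668065] [-1.79877369e+02  1.39880033e-02  9.00441655e+01]
```

View pics/w1.png

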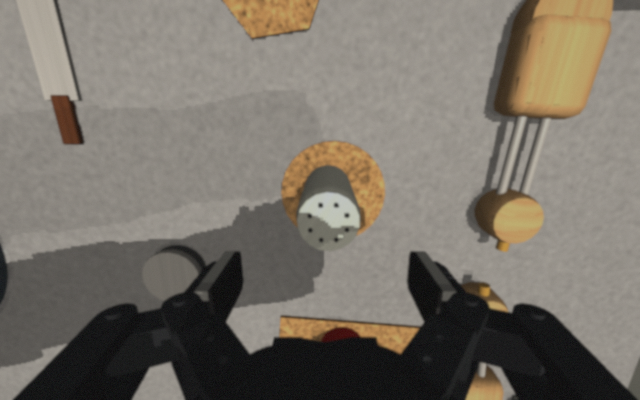

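```bash
python3 - <<'E'
from h import *
im=cv2.imread('pics/w1.png');C=cam('wrist')
print(proj(C,[[.52,.081,.12]]),plane(C,[[329,220]],.12),plane(C,[[298,220],[361,220],[329,190],[329,250]],.12))
m=cork(im);M=np.zeros_like(m);M[130:245,270:390]=m[130:245,270:390]
c=max(cv2.findContours(M,0,1)[0],key=cv2.contourArea)[:,0];q=(plane(C,c,.005)*1000).astype(np.float32);print(cv2.minEnclosingCircle(q))
E
```

```text
[[327.03861912 220.32498131]] [[0.52148403 0.08126315]] [[0.49801536 0.08124176]
 [0.54569168 0.08129108]
 [0.52137861 0.10464487]
 [0.52159521 0.05631803]]
((527.1398315429688, 71.80209350585938), 59.65314865112305)
```

{"op": "jog_arm", "data": {
  "deltas": [
    [[0,0.08,0.6],0,-1],
    [[0,0,1],0,-1],
    [[0,0,1],0,-1],
    [[0,0,0.8],0,-1],
    [[0,0,0.4],0,-1],
    [[0,0,0],0,-1],
    [[0,0,0],0.0,0.6],
    [[0,0,0],0,1]
  ]
}}

```text
time_s: 1.6
tcp_pos: [0.5233, 0.0811, 0.0648]
tool_rot: [179.9, -0.0, 90.0]
contact_force: [-0.1, -0.2, 0.1]
grip_width: 0.693
```

{"op": "jog_arm", "data": {
  "deltas": [
    [[0,0,0],0,1],
    [[0,0,0],0,1],
    [[0,0,0],0,1],
    [[0,0,0],0,1]
  ]
}}

```text
time_s: 2.0
tcp_pos: [0.5229, 0.0812, 0.0648]
tool_rot: [179.9, -0.0, 90.0]
contact_force: [-1.3, 0.0, 6.9]
grip_width: 0.601
```

{"op": "jog_arm", "data": {
  "deltas": [
    [[0,0,-0.5],0,1],
    [[0,0,-1],0,1],
    [[0.5,-0.2,-0.5],0,1],
    [[1,-0.3,0],0,1],
    [[1,-0.3,0],0,1],
    [[1,-0.3,0],0,1],
    [[1,-0.3,0],0,1],
    [[1,-0.3,0],0,1]
  ]
}}

```text
time_s: 2.8
tcp_pos: [0.471, 0.2473, 0.1242]
tool_rot: [179.9, -0.0, 90.0]
contact_force: [-0.3, -0.3, -2.4]
grip_width: 0.602
```

{"op": "jog_arm", "data": {
  "deltas": [
    [[0.8,-0.3,0],0,1],
    [[0.4,-0.03,0],0,1],
    [[0,0,0],0,1],
    [[0,0,0],0,1]
  ]
}}

```text
time_s: 3.2
tcp_pos: [0.4616, 0.2816, 0.1235]
tool_rot: [180.0, 0.0, 90.0]
contact_force: [0.9, -0.1, -1.4]
grip_width: 0.6
```

```bash
python3 - <<'E'
from h import *
im,C=grab('wrist','w2.png');s=sense();print(s['tcp_pos'],s['tool_rot'],s['contact_force'])
im,C=grab('side','d2.png');cv2.imwrite('pics/d2c.png',cv2.resize(im[60:260,200:440],None,fx=3,fy=3))
E
```

```text
[0.461638   0.28123777 0.12343611] [1.79995455e+02 1.86242284e-02 8.99724219e+01] [-0.59116744 -0.67990279 -2.02748266]
```

View pics/d2c.png

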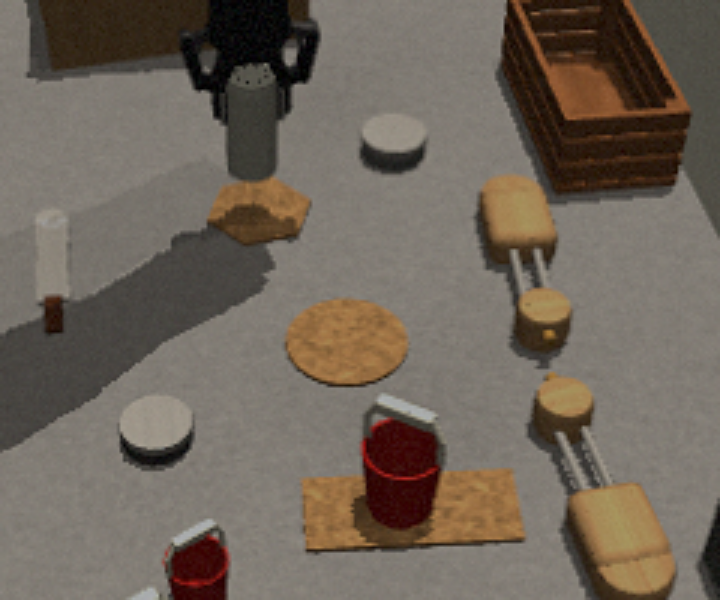

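View pics/w2.png

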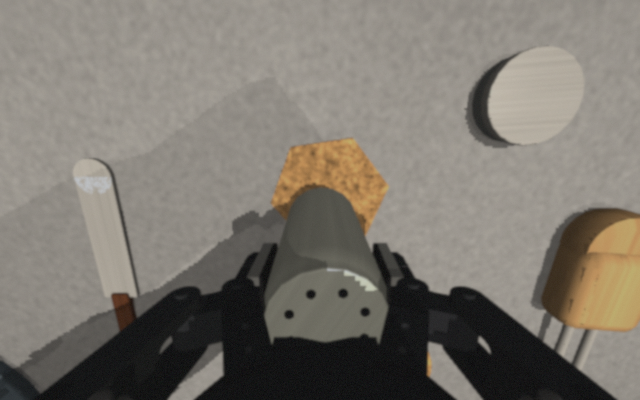

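```bash
python3 - <<'E'
from h import *
C=cam('wrist')
print(plane(C,[[290,148],[352,139],[387,186],[272,195]],.005)*1000)
im=cv2.imread('pics/d2.png');C=cam('side');m=cork(im)
for roi in [(290,155,340,190),]:
    x0,y0,x1,y1=roi;M=np.zeros_like(m);M[y0:y1,x0:x1]=m[y0:y1,x0:x1]
    c=max(cv2.findContours(M,0,1)[0],key=cv2.contourArea)[:,0];q=(plane(C,c,.005)*1000).astype(np.float32);print(cv2.minEnclosingCircle(q),cv2.minAreaRect(q))
E
```

```text
[[429.36404484 328.39210368]
 [486.07056073 336.36634667]
 [520.63928501 292.47656515]
 [410.3371723  283.75945657]]
((523.7211303710938, 74.37112426757812), 59.792396545410156) ((523.6334838867188, 74.04110717773438), (113.3436508178711, 117.47571563720703), 81.658203125)
```

{"op": "jog_arm", "data": {
  "deltas": [
    [[0.1,0.05,0.7],0,1],
    [[0,0,0.8],0,1],
    [[0,0,0.3],0,1],
    [[0,0,0.12],0,1],
    [[0,0,0],0,1],
    [[0,0,0],0,1]
  ]
}}

```text
time_s: 3.9
tcp_pos: [0.4635, 0.2851, 0.0665]
tool_rot: [179.9, -0.0, 90.0]
contact_force: [0.1, -1.0, -2.0]
grip_width: 0.6
```

{"op": "jog_arm", "data": {
  "deltas": [
    [[0,0,0.05],0,1],
    [[0,0,0.0],0,1],
    [[0,0,0],0,0],
    [[0,0,0],0,-1],
    [[0,0,0],0,-1],
    [[0,0,0],0,-1],
    [[0,0,0],0,-1]
  ]
}}

```text
time_s: 4.6
tcp_pos: [0.4627, 0.285, 0.0641]
tool_rot: [-180.0, 0.0, 90.0]
contact_force: [0.1, -0.4, -0.4]
grip_width: 1.003
```

{"op": "jog_arm", "data": {
  "deltas": [
    [[0,0,-0.4],0,-1],
    [[0,0,-1],0,-1],
    [[0,0,-1],0,-1],
    [[0,0,-1],0,-1],
    [[0,0,-1],0,-1],
    [[0,0,-1],0,-1],
    [[-1,0.3,-0.5],0,-1],
    [[-1,0.3,0],0,-1]
  ]
}}

```text
time_s: 5.4
tcp_pos: [0.4819, 0.2253, 0.2446]
tool_rot: [179.8, -0.1, 90.1]
contact_force: [1.0, -0.4, -0.7]
grip_width: 0.997
```

{"op": "jog_arm", "data": {
  "deltas": [
    [[-1,0.3,0],0,-1],
    [[-1,0.3,0],0,-1],
    [[-1,0.3,0],0,-1],
    [[-1,0.3,0],0,-1],
    [[-1,0.3,0],0,-1],
    [[-1,0.3,0],0,-1],
    [[-1,0.3,0],0,-1],
    [[-1,0.3,0],0,-1]
  ]
}}

```text
time_s: 6.2
tcp_pos: [0.553, -0.0163, 0.2422]
tool_rot: [180.0, 0.0, 90.0]
contact_force: [-0.1, 0.4, -0.3]
grip_width: 0.998
```

{"op": "jog_arm", "data": {
  "deltas": [
    [[-1,0,0],0,-1],
    [[-1,0,0],0,-1],
    [[-1,0,0],0,-1],
    [[-0.6,0,0],0,-1],
    [[0,0,0],0,-1],
    [[0,0,0],0,-1]
  ]
}}

```text
time_s: 6.8
tcp_pos: [0.5527, -0.123, 0.2417]
tool_rot: [180.0, -0.0, 89.9]
contact_force: [0.0, 0.2, -0.3]
grip_width: 0.997
```

```bash
python3 - <<'E'
from h import *
im,C=grab('wrist','w3.png');s=sense();print(s['tcp_pos'],s['tool_rot'],s['contact_force'])
im,C=grab('scene','s3.png');cv2.imwrite('pics/s3c.png',cv2.resize(im[80:340,200:500],None,fx=2.2,fy=2.2))
E
```

```text
[ 0.55277496 -0.12253968  0.24166706] [ 1.79987530e+02 -1.54560169e-02  8.99952918e+01] [ 0.09200029 -0.54621002  0.01259009]
```

View pics/w3.png

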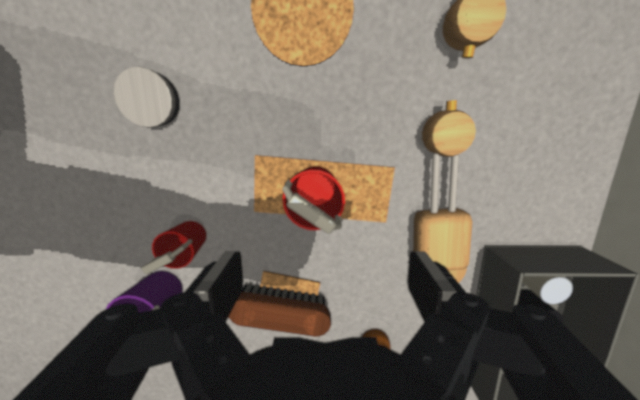

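View pics/s3c.png

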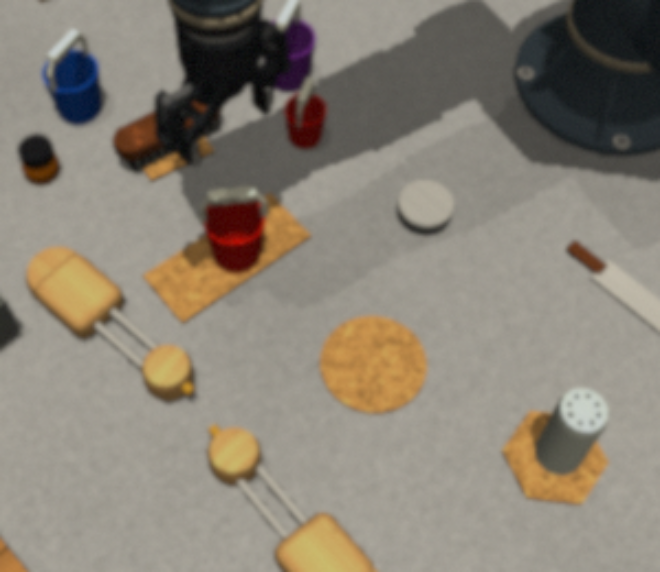

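```bash
python3 - <<'E'
from h import *
im=cv2.imread('pics/w3.png')
cv2.imwrite('pics/w3c.png',cv2.resize(im[140:300,230:410],None,fx=4,fy=3.75,interpolation=cv2.INTER_CUBIC))
C=cam('wrist')
h=cv2.cvtColor(im,cv2.COLOR_BGR2HSV)
m=cv2.inRange(h,(0,0,70),(180,110,255));M=np.zeros_like(m);M[175:240,280:348]=m[175:240,280:348]
M=cv2.morphologyEx(M,cv2.MORPH_OPEN,np.ones((3,3)))
cv2.imwrite('pics/w3m.png',cv2.resize(M[140:300,230:410],None,fx=4,fy=3.75))
m=cork(im);M=np.zeros_like(m);M[145:230,240:410]=m[145:230,240:410]
M=cv2.morphologyEx(M,cv2.MORPH_OPEN,np.ones((3,3)))
c=np.vstack([k[:,0] for k in cv2.findContours(M,0,1)[0]]);q=(plane(C,c,.005)*1000).astype(np.float32);print('long',cv2.minAreaRect(q))
E
```

```text
long ((548.9913940429688, -143.2612762451172), (79.3011245727539, 188.84869384765625), 85.08636474609375)
```

View pics/w3c.png

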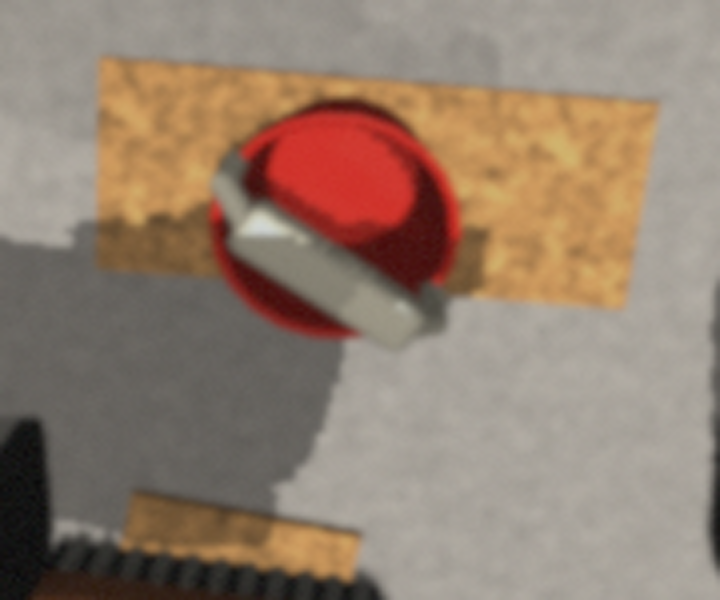

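View pics/w3m.png

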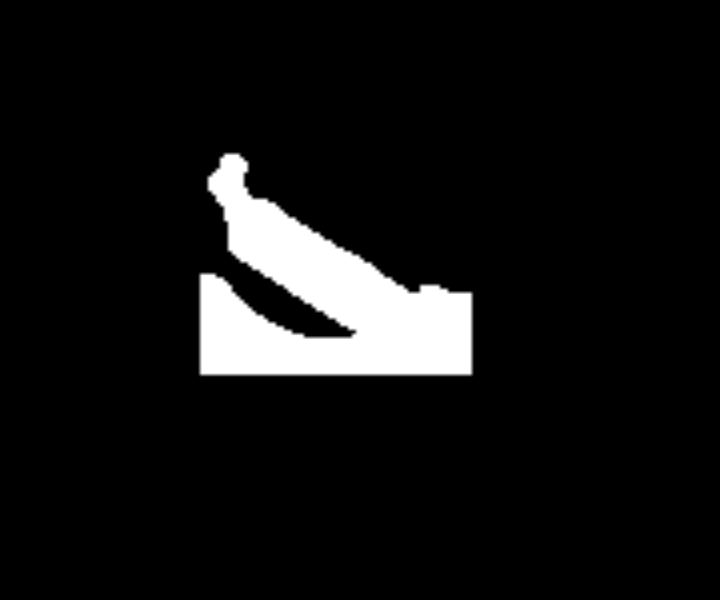

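```bash
python3 - <<'E'
from h import *
C=cam('wrist')
q=plane(C,[[287.5,202.7],[295.5,193.3],[336.3,224.8],[330,232]],.130)*1000
print(q,q.mean(0)); d=(q[2]+q[3]-q[0]-q[1])/2;print(np.linalg.norm(d),np.degrees(np.arctan2(d[1],d[0])))
p=lambda x,y:[x/4+230,y/3.75+140]
q=plane(C,[p(210,215),p(462,230),p(335,110),p(335,340)],.08)*1000
print(q,(q[0,0]+q[1,0])/2,(q[2,1]+q[3,1])/2)
E
```

```text
[[ 517.07077545 -125.30900668]
 [ 524.91921022 -116.11218886]
 [ 563.54864177 -147.67816643]
 [ 557.47768766 -155.19933343]] [ 540.75407878 -136.07467385]
50.05901761007927 -37.86757186020331
[[ 504.75671178 -133.90155185]
 [ 575.8247161  -138.59613787]
 [ 540.31231464 -102.12032964]
 [ 539.49868347 -174.29174236]] 540.2907139402067 -138.2060359999753
```

{"op": "jog_arm", "data": {
  "deltas": [
    [[-0.48,-0.41,0],0,-1],
    [[0,0,0],-1,-1],
    [[0,0,0],-1,-1],
    [[0,0,0],-1,-1],
    [[0,0,0],-1,-1],
    [[0,0,0.5],-1,-1],
    [[0,0,0.5],-1,-1],
    [[0,0,0],-0.5,-1]
  ]
}}

```text
time_s: 7.7
tcp_pos: [0.539, -0.1369, 0.2095]
tool_rot: [-179.9, -0.2, 142.4]
contact_force: [-0.4, 0.3, 0.3]
grip_width: 0.999
```

```bash
python3 - <<'E'
from h import *
im,C=grab('wrist','w4.png');s=sense();print(s['tcp_pos'],s['tool_rot'],s['contact_force'])
E
```

```text
[ 0.53941144 -0.13705265  0.21040129] [-1.79946661e+02 -1.00238414e-01  1.42476073e+02] [-0.07077019 -0.23354732  0.38063784]
```

View pics/w4.png

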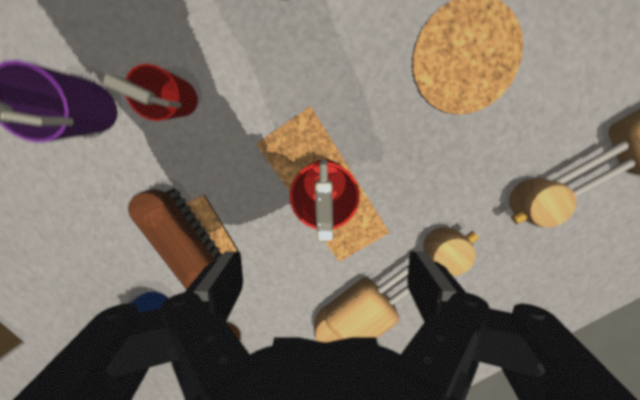

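{"op": "jog_arm", "data": {
  "deltas": [
    [[0,0,0.6],0,-1],
    [[0,0,1],0,-1],
    [[0,0,1],0,-1],
    [[0,0,0.7],0,-1],
    [[0,0,0.25],0,-1],
    [[0,0,0],0,-1],
    [[0,0,0],0,0],
    [[0,0,0],0,0.5]
  ]
}}

```text
time_s: 8.55
tcp_pos: [0.5413, -0.1376, 0.106]
tool_rot: [180.0, 0.1, 142.0]
contact_force: [0.7, 0.2, 0.0]
grip_width: 0.693
```

{"op": "jog_arm", "data": {
  "deltas": [
    [[0,0,0],0,1],
    [[0,0,0],0,1],
    [[0,0,0],0,1],
    [[0,0,0],0,1],
    [[0,0,0],0,1]
  ]
}}

```text
time_s: 9.05
tcp_pos: [0.5406, -0.1376, 0.1051]
tool_rot: [-180.0, 0.0, 142.0]
contact_force: [-0.2, -1.0, 6.1]
grip_width: 0.158
```

```bash
python3 - <<'E'
from h import *
s=dict(sense());s['tcp_pos']=np.array([0.53941144,-0.13705265,0.21040129]);s['tool_rot']=np.array([-179.95,-.1,142.476])
im=cv2.imread('pics/w4.png');C=cam('wrist',s);m=cork(im)
M=np.zeros_like(m);M[0:125,400:535]=m[0:125,400:535]
c=max(cv2.findContours(M,0,1)[0],key=cv2.contourArea)[:,0];q=(plane(C,c,.005)*1000).astype(np.float32);print(cv2.minEnclosingCircle(q),cv2.minAreaRect(q))
E
```

```text
((524.9592895507812, 72.08776092529297), 59.8934211730957) ((527.0777587890625, 70.62368774414062), (119.37074279785156, 112.87261962890625), 51.83637237548828)
```

{"op": "jog_arm", "data": {
  "deltas": [
    [[0,0,-0.4],0,1],
    [[0,0,-0.8],0,1],
    [[0.3,0.3,-0.5],0,1],
    [[0.7,0.8,0],0,1],
    [[0.9,1,0],0,1],
    [[0.9,1,0],0,1],
    [[0.9,1,0],0,1],
    [[0.7,0.8,0],0,1]
  ]
}}

```text
time_s: 9.85
tcp_pos: [0.5266, 0.0618, 0.1563]
tool_rot: [180.0, -0.0, 142.0]
contact_force: [0.2, -0.6, -2.0]
grip_width: 0.153
```

{"op": "jog_arm", "data": {
  "deltas": [
    [[0.3,0.3,0],0,1],
    [[0,0,0],0,1],
    [[0,0,0],0,1],
    [[0,0,0],0,1]
  ]
}}

```text
time_s: 10.25
tcp_pos: [0.5256, 0.0713, 0.1557]
tool_rot: [-180.0, 0.0, 141.9]
contact_force: [-0.6, -0.5, -1.8]
grip_width: 0.153
```

```bash
python3 - <<'E'
from h import *
im,C=grab('wrist','w5.png');s=sense();print(s['tcp_pos'],s['tool_rot'],s['contact_force'],s['grip_width'])
im,C=grab('side','d5.png');cv2.imwrite('pics/d5c.png',cv2.resize(im[60:260,200:440],None,fx=3,fy=3))
E
```

```text
[0.5255953  0.07121663 0.15571064] [-1.79983255e+02 -1.04964050e-04  1.41917564e+02] [ 0.37953051 -0.08486884 -2.24181722] 0.14816734483116564
```

View pics/w5.png

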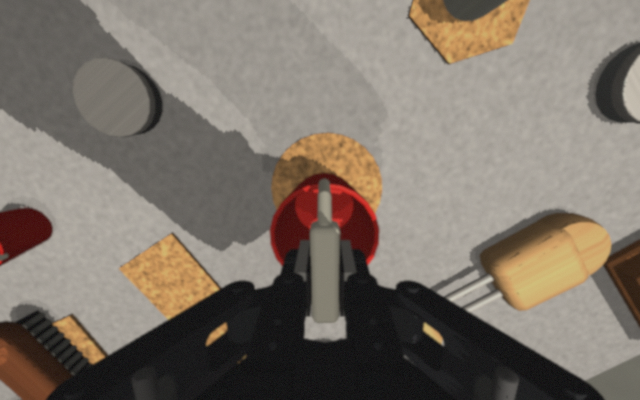

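View pics/d5c.png

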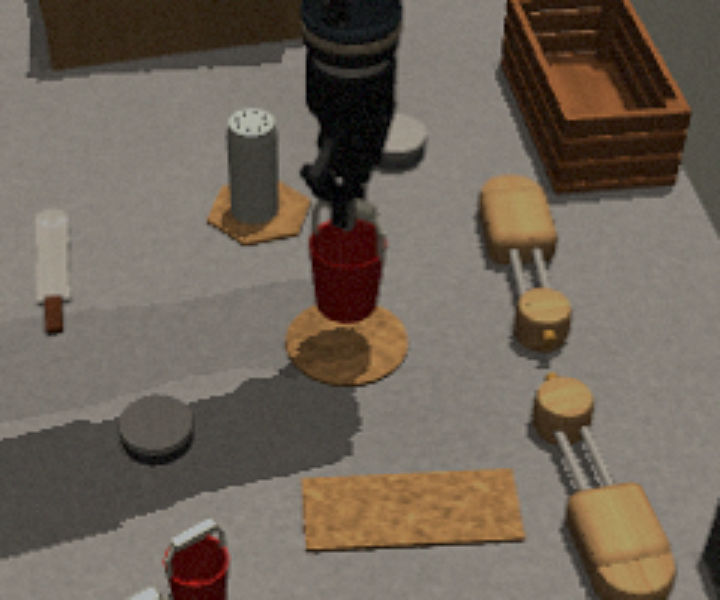

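{"op": "jog_arm", "data": {
  "deltas": [
    [[0.02,0.03,0.5],0,1],
    [[0,0,0.7],0,1],
    [[0,0,0.3],0,1],
    [[0,0,0.14],0,1],
    [[0,0,0],0,1],
    [[0,0,0],0,1]
  ]
}}

```text
time_s: 10.95
tcp_pos: [0.526, 0.0733, 0.1071]
tool_rot: [180.0, 0.0, 142.0]
contact_force: [-0.0, -0.0, -2.2]
grip_width: 0.156
```

{"op": "jog_arm", "data": {
  "deltas": [
    [[0,0,0.05],0,1],
    [[0,0,0.02],0,1],
    [[0,0,0],0,1]
  ]
}}

```text
time_s: 11.25
tcp_pos: [0.5259, 0.0734, 0.105]
tool_rot: [180.0, 0.0, 142.0]
contact_force: [-0.3, -0.5, 3.8]
grip_width: 0.156
```

{"op": "jog_arm", "data": {
  "deltas": [
    [[0,0,0],0,0.3],
    [[0,0,0],0,-1],
    [[0,0,0],0,-1],
    [[0,0,0],0,-1],
    [[0,0,0],0,-1],
    [[0,0,0],0,-1],
    [[0,0,-0.3],0,-1],
    [[0,0,-0.8],0,-1]
  ]
}}

```text
time_s: 12.05
tcp_pos: [0.5243, 0.0732, 0.1365]
tool_rot: [-179.8, -0.1, 142.0]
contact_force: [-0.4, -0.0, -0.0]
grip_width: 1.0
```

{"op": "jog_arm", "data": {
  "deltas": [
    [[0,0,-1],0,-1],
    [[0,0,-1],1,-1],
    [[0,0,-1],1,-1],
    [[0,0,-0.4],1,-1],
    [[0,0,0],1,-1],
    [[0,0,0],1,-1],
    [[0,0,0],1,-1],
    [[0,0,0],0.5,-1]
  ]
}}

```text
time_s: 12.85
tcp_pos: [0.5256, 0.0734, 0.2402]
tool_rot: [180.0, -0.0, 89.7]
contact_force: [0.2, 0.2, 0.7]
grip_width: 0.998
```

{"op": "jog_arm", "data": {
  "deltas": [
    [[-0.6,0,0],0,-1],
    [[-1,-0.1,0],0,-1],
    [[-1,-0.1,0],0,-1],
    [[-1,-0.1,0],0,-1],
    [[-1,-0.1,0],0,-1],
    [[-1,-0.1,0],0,-1],
    [[-1,-0.1,0],0,-1],
    [[-1,-0.1,0],0,-1]
  ]
}}

```text
time_s: 13.65
tcp_pos: [0.5043, -0.1558, 0.2402]
tool_rot: [180.0, 0.0, 90.0]
contact_force: [0.9, -0.1, -0.2]
grip_width: 0.999
```

{"op": "jog_arm", "data": {
  "deltas": [
    [[-1,-0.1,0],0,-1],
    [[-1,-0.1,0],0,-1],
    [[-1,0,0],0,-1],
    [[-1,0,0],0,-1],
    [[-0.8,0,0],0,-1],
    [[0,0,0],0,-1],
    [[0,0,0],0,-1]
  ]
}}

```text
time_s: 14.35
tcp_pos: [0.4983, -0.2988, 0.2396]
tool_rot: [-180.0, -0.0, 89.9]
contact_force: [-0.4, 0.4, 1.1]
grip_width: 1.0
```

```bash
python3 - <<'E'
from h import *
s=sense();print(s['tcp_pos'],s['tool_rot'],s['contact_force'],s['grip_width'],s['time_s']);im,C=grab('wrist','w6.png')
im,C=grab('scene','s6.png')
im,C=grab('side','d6.png');cv2.imwrite('pics/d6c.png',cv2.resize(im[60:260,200:440],None,fx=3,fy=3))
E
```

```text
[ 0.49834288 -0.2988304   0.23962833] [-1.79991435e+02 -1.36104287e-02  8.99322906e+01] [-0.44750497  0.36982267  1.12848205] 0.9997824550873403 14.35
```

View pics/w6.png

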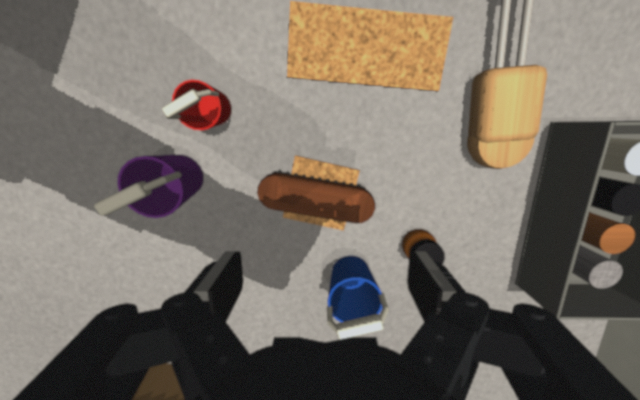

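View pics/d6c.png

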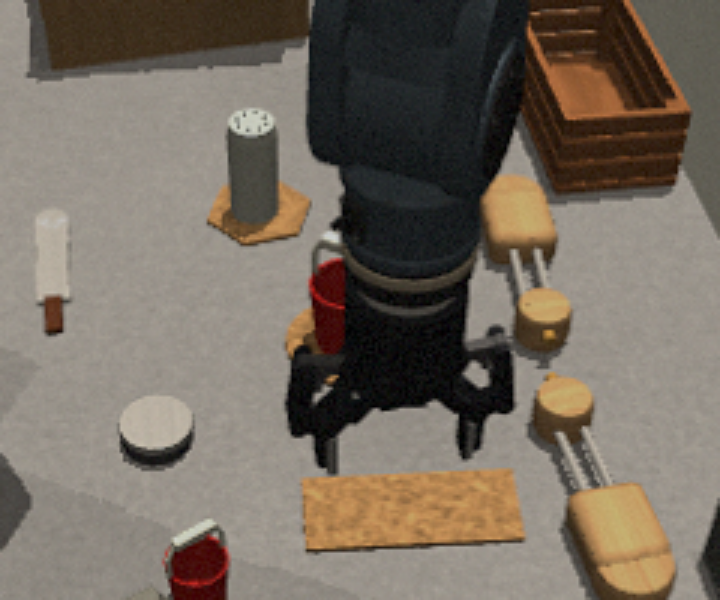

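View pics/s6.png

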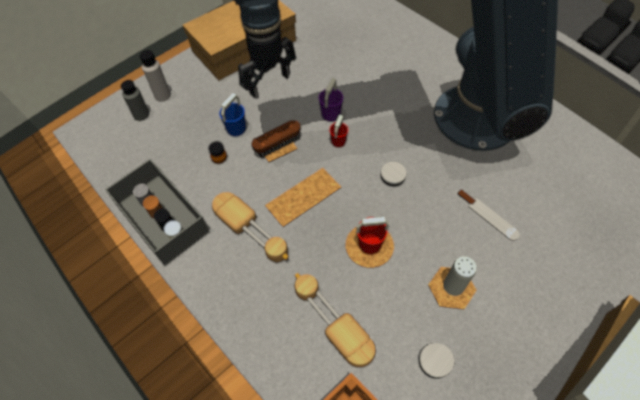

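Bucket stands on the round mat and the can on the hex mat. In the wrist view the brush lies at about (316,197) and the long mat at (370,45). I'll measure brush, mats and blue bucket clearance.

```bash
python3 - <<'E'
from h import *
im=cv2.imread('pics/w6.png');C=cam('wrist')
h=cv2.cvtColor(im,cv2.COLOR_BGR2HSV)
m=cork(im);M=np.zeros_like(m);M[0:95,280:460]=m[0:95,280:460]
c=max(cv2.findContours(M,0,1)[0],key=cv2.contourArea)[:,0];q=(plane(C,c,.005)*1000).astype(np.float32);print('long',cv2.minAreaRect(q))
M=np.zeros_like(m);M[150:235,280:365]=m[150:235,280:365]
m2=cv2.inRange(h,(0,80,20),(12,255,170));B=np.zeros_like(m);B[165:230,250:385]=m2[165:230,250:385]
c=max(cv2.findContours(B,0,1)[0],key=cv2.contourArea)[:,0]
for z in (.05,.038):
  q=(plane(C,c,z)*1000).astype(np.float32);print('brush',z,cv2.minAreaRect(q))
cv2.imwrite('pics/w6m.png',cv2.resize(np.hstack([M[140:240,250:390],B[140:240,250:390]]),None,fx=2.5,fy=2.5))
cv2.imwrite('pics/w6c.png',cv2.resize(im[140:300,240:440],None,fx=4,fy=3.75,interpolation=cv2.INTER_CUBIC))
print('blue foot',plane(C,[[350,262]],0)*1000,'blue rim far edge',plane(C,[[355,278]],.075)*1000)
E
```

```text
long ((548.934814453125, -143.5375213623047), (80.18252563476562, 189.2641143798828), 85.12572479248047)
brush 0.05 ((488.25030517578125, -317.8285827636719), (47.264034271240234, 145.2669219970703), 80.16551971435547)
brush 0.038 ((487.894775390625, -321.17987060546875), (48.96839904785156, 150.5052032470703), 80.16554260253906)
blue foot [[ 536.47676865 -432.98261775]] blue rim far edge [[ 535.73525518 -414.32786489]]
```

View pics/w6m.png

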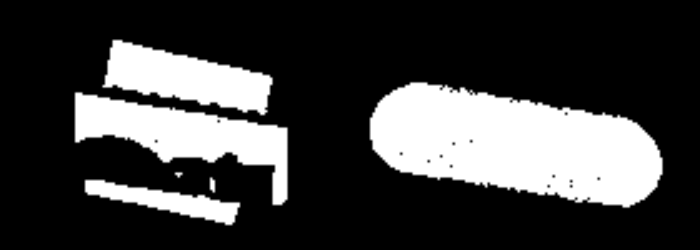

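View pics/w6c.png

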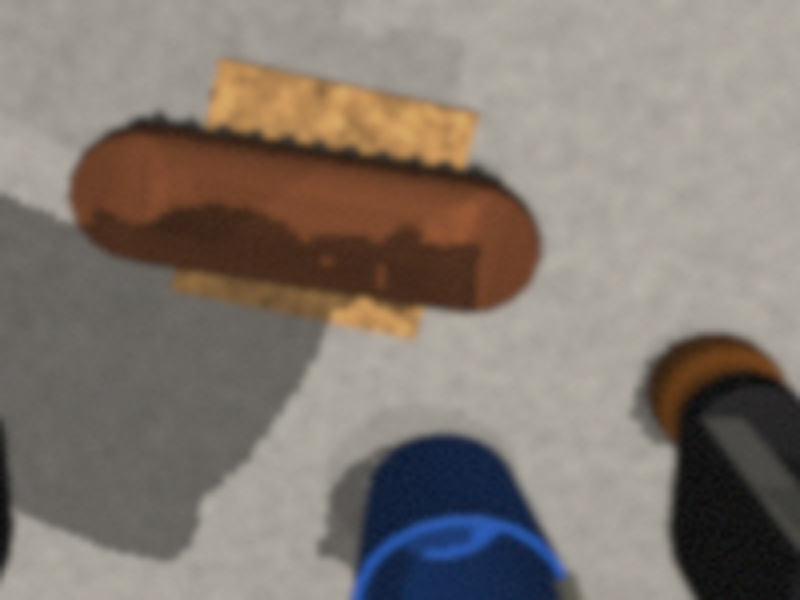

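```bash
python3 - <<'E'
from h import *
C=cam('wrist');print(sense()['qpos'],sense()['tool_rot'])
p=np.array([[222,58],[478,113],[418,340],[172,290]])/[4,3.75]+[240,140]
q=plane(C,p,.005)*1000;print(q,q.mean(0),[np.degrees(np.arctan2(*(q[b]-q[a])[::-1])) for a,b in((0,1),(3,2),(3,0),(2,1))],[np.linalg.norm(q[b]-q[a]) for a,b in((0,1),(3,2),(3,0),(2,1))])
E
```

```text
[-3.08474202e+01  1.90675065e+01  8.11165805e+00  7.90436438e+01
  7.41239168e-03  5.91072017e+01] [ 1.79995759e+02 -6.10009183e-03  9.00453784e+01]
[[ 458.98062706 -271.60747593]
 [ 545.27433391 -291.360924  ]
 [ 526.71943109 -379.76944378]
 [ 438.52045423 -359.31185047]] [ 492.37371157 -325.51242355] [np.float64(-12.893407762147403), np.float64(-13.058734333921787), np.float64(76.86856820653371), np.float64(78.14697826379174)] [np.float64(88.52571690122689), np.float64(90.54044755543852), np.float64(90.05929150043548), np.float64(90.33465994637243)]
```

{"op": "jog_arm", "data": {
  "deltas": [
    [[-0.71,-0.34,0],0,-1],
    [[0,0,0],1,-1],
    [[0,0,0],1,-1],
    [[0,0,0],1,-1],
    [[0,0,0],1,-1],
    [[0,0,0],1,-1],
    [[0,0,0],1,-1],
    [[0,0,0],1,-1]
  ]
}}

```text
time_s: 15.3
tcp_pos: [0.4886, -0.3189, 0.2397]
tool_rot: [180.0, -0.0, 33.7]
contact_force: [0.1, -0.4, 0.2]
grip_width: 0.999
```

{"op": "jog_arm", "data": {
  "deltas": [
    [[0,0,0.5],1,-1],
    [[0,0,0.6],1,-1],
    [[0,0,0.6],1,-1],
    [[0,0,0.6],1,-1],
    [[0,0,0.5],1,-1],
    [[0,0,0.2],0.5,-1],
    [[0,0,0],0,-1]
  ]
}}

```text
time_s: 16.0
tcp_pos: [0.488, -0.3186, 0.1487]
tool_rot: [-180.0, 0.1, -10.0]
contact_force: [-0.7, -0.2, -0.1]
grip_width: 1.0
```

```bash
python3 - <<'E'
from h import *
s=sense();print(s['tcp_pos'],s['tool_rot'],s['qpos'],s['time_s']);im,C=grab('wrist','w7.png')
E
```

```text
[ 0.48804231 -0.31862768  0.14871609] [-1.79960359e+02  9.20231931e-02 -9.98067895e+00] [-3.31394077e+01  2.14924932e+01 -1.75066587e+00  6.68570389e+01
  2.56047830e-04  1.56841303e+02] 16.0
```

View pics/w7.png

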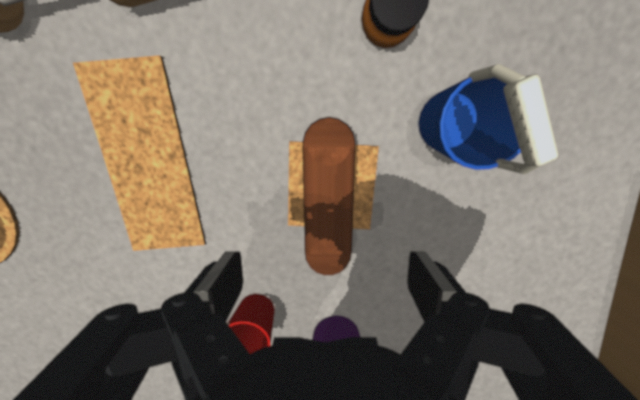

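```bash
python3 - <<'E'
from h import *
im=cv2.imread('pics/w7.png');C=cam('wrist')
h=cv2.cvtColor(im,cv2.COLOR_BGR2HSV)
m2=cv2.inRange(h,(0,80,20),(12,255,170));B=np.zeros_like(m2);B[110:280,295:365]=m2[110:280,295:365]
c=max(cv2.findContours(B,0,1)[0],key=cv2.contourArea)[:,0];print(c.min(0),c.max(0))
for z in (.05,.038):
  q=(plane(C,c,z)*1000).astype(np.float32);print('brush',z,cv2.minAreaRect(q))
m=cork(im);M=np.zeros_like(m);M[40:260,60:215]=m[40:260,60:215]
c=max(cv2.findContours(M,0,1)[0],key=cv2.contourArea)[:,0];q=(plane(C,c,.005)*1000).astype(np.float32);print('long',cv2.minAreaRect(q))
print('red',plane(C,[[255,297]],0)*1000,plane(C,[[250,340]],.05)*1000)
print('sq',plane(C,[[290,142],[379,146],[372,229],[288,227]],.005)*1000)
E
```

```text
[303 118] [355 274]
brush 0.05 ((488.409423828125, -322.3504638671875), (44.14714813232422, 145.672607421875), 79.53016662597656)
brush 0.038 ((484.8629455566406, -321.88714599609375), (46.33246994018555, 152.88348388671875), 79.5301513671875)
long ((549.0777587890625, -144.93661499023438), (81.20663452148438, 189.90708923339844), 85.1571044921875)
red [[ 371.48009453 -213.52030935]] [[ 353.82074259 -216.10049233]]
sq [[ 544.07973931 -293.57206362]
 [ 524.8286972  -381.06546208]
 [ 436.83554847 -363.04373764]
 [ 454.97941953 -272.51201346]]
```

{"op": "jog_arm", "data": {
  "deltas": [
    [[0,0.1,0.6],0.05,-1],
    [[0,0,1],0,-1],
    [[0,0,1],0,-1],
    [[0,0,1],0,-1],
    [[0,0,0.6],0,-1],
    [[0,0,0.15],0,-1],
    [[0,0,0],0,-1]
  ]
}}

```text
time_s: 16.75
tcp_pos: [0.488, -0.3226, 0.0192]
tool_rot: [-180.0, 0.0, -10.3]
contact_force: [1.1, -1.0, 0.4]
grip_width: 0.999
```

{"op": "jog_arm", "data": {
  "deltas": [
    [[0,0,0],0,0],
    [[0,0,0],0,0.5],
    [[0,0,0],0,1],
    [[0,0,0],0,1],
    [[0,0,0],0,1],
    [[0,0,0],0,1]
  ]
}}

```text
time_s: 17.35
tcp_pos: [0.4885, -0.3232, 0.0201]
tool_rot: [180.0, -0.1, -10.4]
contact_force: [0.4, 1.0, 4.5]
grip_width: 0.534
```

{"op": "jog_arm", "data": {
  "deltas": [
    [[0,0,-0.4],0,1],
    [[0,0,-0.9],0,1],
    [[0,-0.4,-0.7],0,1],
    [[0.1,-0.9,0],0,1],
    [[0.2,-1,0],0,1],
    [[0.2,-1,0],0,1],
    [[0.2,-1,0],0,1],
    [[0.2,-1,0],0,1]
  ]
}}

```text
time_s: 18.15
tcp_pos: [0.5436, -0.1703, 0.08]
tool_rot: [180.0, -0.0, -10.4]
contact_force: [0.6, -0.8, -0.3]
grip_width: 0.531
```

{"op": "jog_arm", "data": {
  "deltas": [
    [[0,-0.7,0],0,1],
    [[0,-0.23,0],0,1],
    [[0,0,0],-0.69,1],
    [[0,0,0],0,1],
    [[0,0,0],0,1]
  ]
}}

```text
time_s: 18.65
tcp_pos: [0.5481, -0.1444, 0.0793]
tool_rot: [180.0, -0.0, -5.0]
contact_force: [-0.1, 0.0, -1.1]
grip_width: 0.534
```

```bash
python3 - <<'E'
from h import *
s=sense();print(s['tcp_pos'],s['tool_rot'],s['qpos'],s['time_s'],s['contact_force']);im,C=grab('wrist','w8.png')
im,C=grab('side','d8.png');cv2.imwrite('pics/d8c.png',cv2.resize(im[160:340,240:440],None,fx=4,fy=3.3,interpolation=cv2.INTER_CUBIC))
E
```

```text
[ 0.54805915 -0.14440575  0.07930104] [ 1.79986799e+02 -1.31288725e-02 -5.04781863e+00] [-1.47552819e+01  2.28588804e+01 -1.06103168e+01  5.65156360e+01
 -1.07982606e-02  1.70292537e+02] 18.65 [-0.10647315  0.04041012 -1.06680455]
```

View pics/w8.png

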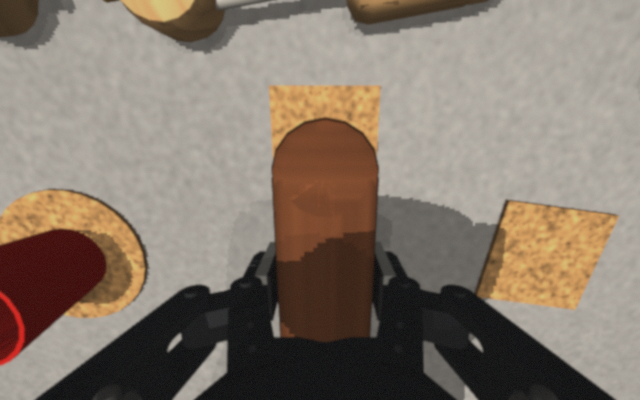

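View pics/d8c.png

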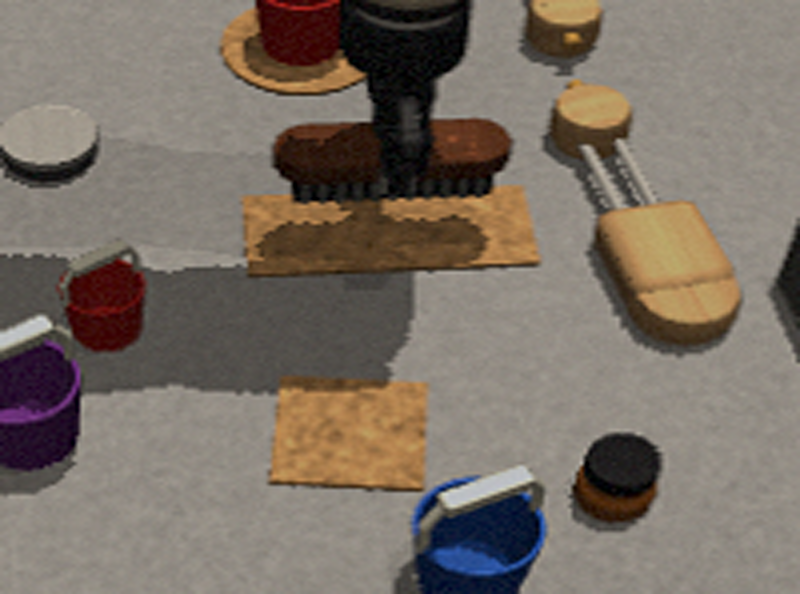

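```bash
python3 - <<'E'
from h import *
C=cam('wrist');t=sense()['tcp_pos'][:2]*1000
print('tip',[(plane(C,[[325,119]],z)*1000-t) for z in(.087,.098,.109)])
print('mat end',plane(C,[[269,87],[381,86]],.005)*1000)
S=cam('side');p=np.array([[275,168+0],[510,150]])/[4,3.3]+[240,160]
print('side ends',plane(S,p,.098)*1000)
im=cv2.imread('pics/d8.png');m=cork(im)
for n,(x0,y0,x1,y1) in dict(sq=(300,270,355,315),lg=(295,210,380,250)).items():
    M=np.zeros_like(m);M[y0:y1,x0:x1]=m[y0:y1,x0:x1]
    c=max(cv2.findContours(M,0,1)[0],key=cv2.contourArea)[:,0];q=(plane(S,c,.005)*1000).astype(np.float32);print(n,cv2.minAreaRect(q))
im=cv2.imread('pics/w8.png');m=cork(im);M=np.zeros_like(m);M[190:320,470:630]=m[190:320,470:630]
c=max(cv2.findContours(M,0,1)[0],key=cv2.contourArea)[:,0];q=(plane(C,c,.005)*1000).astype(np.float32);print('sqw',cv2.minAreaRect(q))
E
```

```text
tip [array([[72.31310692, -6.76230436]]), array([[72.31608301, -6.74784333]]), array([[72.3190591, -6.7333823]])]
mat end [[ 645.62742294 -113.27089506]
 [ 639.19970377 -193.2521499 ]]
side ends [[ 471.14048591 -150.10929755]
 [ 618.88803323 -153.72111325]]
sq ((488.9782409667969, -324.5566101074219), (90.39407348632812, 88.85844421386719), 76.63569641113281)
lg ((579.3248901367188, -145.4991455078125), (79.95646667480469, 124.56526947021484), 85.50387573242188)
sqw ((491.28509521484375, -325.21588134765625), (91.75347900390625, 90.245361328125), 77.24459075927734)
```

{"op": "jog_arm", "data": {
  "deltas": [
    [[0.1,0,0.5],0,1],
    [[0,0,0.9],0,1],
    [[0,0,0.4],0,1],
    [[0,0,0.12],0,1],
    [[0,0,0],0,1],
    [[0,0,0],0,1]
  ]
}}

```text
time_s: 19.35
tcp_pos: [0.5516, -0.1444, 0.0219]
tool_rot: [180.0, -0.0, -4.9]
contact_force: [-0.3, -0.5, -1.0]
grip_width: 0.535
```

{"op": "jog_arm", "data": {
  "deltas": [
    [[0,0,0.06],0,1],
    [[0,0,0],0,1],
    [[0,0,0],0,1]
  ]
}}

```text
time_s: 19.65
tcp_pos: [0.5518, -0.1444, 0.0202]
tool_rot: [180.0, -0.1, -4.9]
contact_force: [0.9, -1.4, 4.3]
grip_width: 0.533
```

{"op": "jog_arm", "data": {
  "deltas": [
    [[0,0,0],0,0],
    [[0,0,0],0,-1],
    [[0,0,0],0,-1],
    [[0,0,0],0,-1],
    [[0,0,0],0,-1],
    [[0,0,-0.4],0,-1],
    [[0,0,-1],0,-1],
    [[0,0,-1],0,-1]
  ]
}}

```text
time_s: 20.45
tcp_pos: [0.5506, -0.144, 0.0926]
tool_rot: [-180.0, 0.1, -4.9]
contact_force: [0.5, 0.5, -0.1]
grip_width: 1.001
```

{"op": "jog_arm", "data": {
  "deltas": [
    [[0,0,-1],0,-1],
    [[0,0,-1],-1,-1],
    [[0,0,-1],-1,-1],
    [[0,0,-1],-1,-1],
    [[0,0,-0.6],-1,-1],
    [[0,0,0],-1,-1],
    [[0,0,0],-1,-1],
    [[0,0,0],-1,-1]
  ]
}}

```text
time_s: 21.25
tcp_pos: [0.551, -0.1441, 0.2306]
tool_rot: [180.0, -0.0, 51.5]
contact_force: [-0.1, -0.4, -1.0]
grip_width: 0.999
```

{"op": "jog_arm", "data": {
  "deltas": [
    [[0,0,0],-1,-1],
    [[0,0,0],-1,-1],
    [[0,0,0],-1,-1],
    [[0,0,0],-1,-1],
    [[0,0,0],-0.9,-1],
    [[0,0,0],0,-1]
  ]
}}

```text
time_s: 21.85
tcp_pos: [0.551, -0.1441, 0.2303]
tool_rot: [180.0, 0.0, 90.4]
contact_force: [-0.3, -0.5, 0.3]
grip_width: 1.002
```

```bash
python3 - <<'E'
from h import *
s=sense();print(s['tcp_pos'],s['tool_rot'],s['qpos'][5],s['time_s'],s['contact_force']);im,C=grab('wrist','w9.png')
h=cv2.cvtColor(im,cv2.COLOR_BGR2HSV)
m2=cv2.inRange(h,(0,80,20),(11,255,170));cv2.imwrite('pics/w9m.png',m2)
E
```

```text
[ 0.55101861 -0.14413011  0.23030631] [1.79972942e+02 9.01987049e-03 9.04209672e+01] 74.92147135761311 21.85 [-0.34770188 -0.51778494  0.33010859]
```

View pics/w9.png

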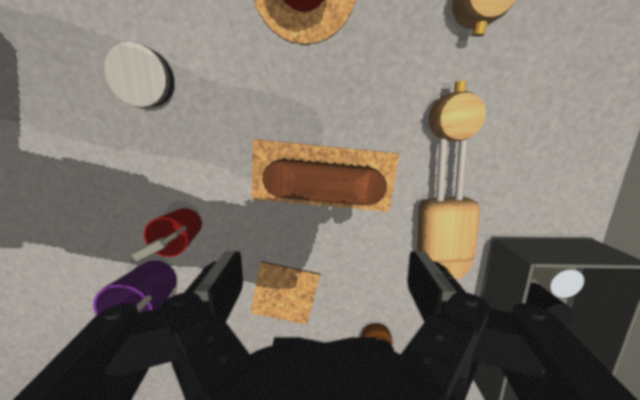

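```bash
python3 - <<'E'
from h import *
im=cv2.imread('pics/w9.png');C=cam('wrist')
h=cv2.cvtColor(im,cv2.COLOR_BGR2HSV);m2=cv2.inRange(h,(0,80,20),(11,255,170))
B=np.zeros_like(m2);B[150:210,255:392]=m2[150:210,255:392]
c=max(cv2.findContours(B,0,1)[0],key=cv2.contourArea)[:,0]
for z in (.038,.05): print('brush',cv2.minAreaRect((plane(C,c,z)*1000).astype(np.float32)))
m=cork(im)
for n,(x0,y0,x1,y1) in dict(lg=(245,130,405,215),sq=(240,255,325,330)).items():
    M=np.zeros_like(m);M[y0:y1,x0:x1]=m[y0:y1,x0:x1]
    c=max(cv2.findContours(M,0,1)[0],key=cv2.contourArea)[:,0];q=(plane(C,c,.005)*1000).astype(np.float32);print(n,cv2.minAreaRect(q))
E
```

```text
brush ((550.7716064453125, -145.52841186523438), (46.74991989135742, 148.5520782470703), 85.0733413696289)
brush ((550.756591796875, -142.86911010742188), (45.07637405395508, 143.2342529296875), 85.07332611083984)
lg ((548.7335815429688, -144.4885711669922), (79.61351776123047, 189.12132263183594), 84.62589263916016)
sq ((489.9682312011719, -324.88995361328125), (90.42173767089844, 88.60652160644531), 76.4862060546875)
```

{"op": "jog_arm", "data": {
  "deltas": [
    [[0.6,-0.1,0],0.05,-1],
    [[1,-0.2,0],0,-1],
    [[1,-0.2,0],0,-1],
    [[1,-0.2,0],0,-1],
    [[1,-0.2,0],0,-1],
    [[1,-0.2,0],0,-1],
    [[1,-0.2,0],0,-1],
    [[1,-0.2,0],0,-1]
  ]
}}

```text
time_s: 22.7
tcp_pos: [0.5059, 0.085, 0.23]
tool_rot: [180.0, -0.0, 89.7]
contact_force: [0.4, 0.2, -0.0]
grip_width: 0.998
```

{"op": "jog_arm", "data": {
  "deltas": [
    [[1,-0.2,0],0,-1],
    [[1,-0.2,0],0,-1],
    [[1,-0.2,0],0,-1],
    [[1,-0.2,0],0,-1],
    [[1,-0.3,0],0,-1],
    [[1,-0.3,0],0,-1],
    [[0.7,-0.2,0.5],0,-1],
    [[0,0,0.8],0,-1]
  ]
}}

```text
time_s: 23.5
tcp_pos: [0.4587, 0.2879, 0.1916]
tool_rot: [179.8, -0.1, 89.8]
contact_force: [0.8, -0.2, 0.2]
grip_width: 0.999
```

{"op": "jog_arm", "data": {
  "deltas": [
    [[0,0,0.3],0,-1],
    [[0,0,0],0,-1],
    [[0,0,0],0,-1]
  ]
}}

```text
time_s: 23.8
tcp_pos: [0.459, 0.2846, 0.1823]
tool_rot: [180.0, -0.0, 89.8]
contact_force: [0.2, -0.3, -0.3]
grip_width: 1.004
```

```bash
python3 - <<'E'
from h import *
s=sense();print(s['tcp_pos'],s['tool_rot'],s['time_s']);im,C=grab('wrist','w10.png')
h=cv2.cvtColor(im,cv2.COLOR_BGR2HSV)
im,C=grab('side','d10.png');cv2.imwrite('pics/d10c.png',cv2.resize(im[100:340,220:460],None,fx=2.5,fy=2.5))
E
```

```text
[0.45895907 0.284648   0.18226841] [ 1.79980312e+02 -1.22726250e-02  8.98106900e+01] 23.8
```

View pics/w10.png

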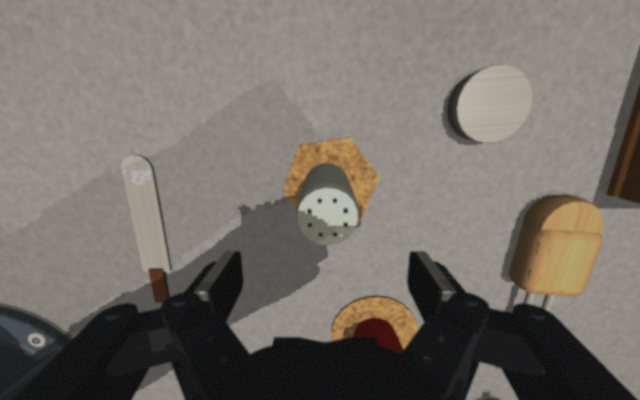

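View pics/d10c.png

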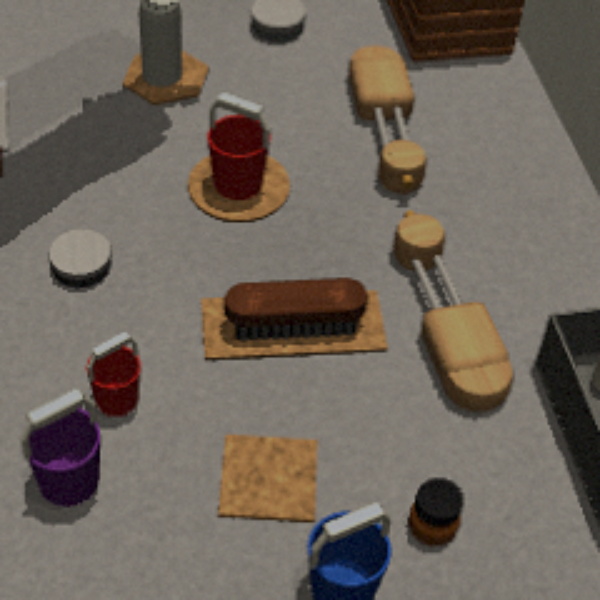

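{"op": "jog_arm", "data": {
  "deltas": [
    [[0,0.13,0.6],0,-1],
    [[0,0,1],0,-1],
    [[0,0,1],0,-1],
    [[0,0,0.9],0,-1],
    [[0,0,0.4],0,-1],
    [[0,0,0],0,-1],
    [[0,0,0],0,0.6],
    [[0,0,0],0,1]
  ]
}}

```text
time_s: 24.7
tcp_pos: [0.4635, 0.2855, 0.066]
tool_rot: [179.9, -0.1, 89.9]
contact_force: [-0.6, 0.4, 0.2]
grip_width: 0.692
```

{"op": "jog_arm", "data": {
  "deltas": [
    [[0,0,0],0,1],
    [[0,0,0],0,1],
    [[0,0,0],0,1],
    [[0,0,0],0,1]
  ]
}}

```text
time_s: 25.1
tcp_pos: [0.4632, 0.2855, 0.0662]
tool_rot: [179.9, -0.1, 89.9]
contact_force: [-1.8, -0.5, 5.7]
grip_width: 0.605
```

{"op": "jog_arm", "data": {
  "deltas": [
    [[0,0,-0.5],0,1],
    [[0,0,-1],0,1],
    [[0,0,-1],0,1],
    [[0,0,-1],0,1],
    [[0,0,-1],0,1],
    [[-0.4,0,-0.7],0,1],
    [[-0.9,0,0],0,1],
    [[-1,0,0],0,1]
  ]
}}

```text
time_s: 25.9
tcp_pos: [0.4628, 0.216, 0.222]
tool_rot: [179.9, -0.1, 90.0]
contact_force: [0.5, -0.6, -1.7]
grip_width: 0.601
```

{"op": "jog_arm", "data": {
  "deltas": [
    [[-1,0,0],0,1],
    [[-1,0,0],0,1],
    [[-1,0,0],0,1],
    [[-1,0,0],0,1],
    [[-1,0,0],0,1],
    [[-1,0,0],0,1],
    [[-1,0,0],0,1],
    [[-1,0,0],0,1]
  ]
}}

```text
time_s: 26.7
tcp_pos: [0.462, -0.0252, 0.2214]
tool_rot: [179.9, 0.0, 89.9]
contact_force: [0.0, 0.5, -1.0]
grip_width: 0.601
```

{"op": "jog_arm", "data": {
  "deltas": [
    [[-1,0.1,0],0,1],
    [[-1,0.2,0],0,1],
    [[-1,0.2,0],0,1],
    [[-1,0.2,0],0,1],
    [[-1,0.2,0],0,1],
    [[-1,0,0],0,1],
    [[-1,0,0],0,1],
    [[-1,0,0],0,1]
  ]
}}

```text
time_s: 27.5
tcp_pos: [0.4887, -0.2654, 0.2213]
tool_rot: [179.9, 0.0, 89.9]
contact_force: [-0.0, -0.7, -0.5]
grip_width: 0.602
```

{"op": "jog_arm", "data": {
  "deltas": [
    [[-1,0,0],0,1],
    [[-0.5,0,0],0,1],
    [[0,0,0],0,1],
    [[0,0,0],0,1],
    [[0,0,0],0,1]
  ]
}}

```text
time_s: 28.0
tcp_pos: [0.4887, -0.308, 0.2207]
tool_rot: [-180.0, -0.0, 90.0]
contact_force: [-0.2, -0.1, -2.1]
grip_width: 0.602
```

```bash
python3 - <<'E'
from h import *
s=sense();print(s['tcp_pos'],s['tool_rot'],s['time_s'],s['grip_width'],s['contact_force']);im,C=grab('wrist','w11.png')
im,C=grab('side','d11.png');cv2.imwrite('pics/d11c.png',cv2.resize(im[100:340,220:460],None,fx=2.5,fy=2.5))
E
```

```text
[ 0.48868784 -0.30799572  0.22074345] [-1.79997677e+02 -1.86452800e-02  8.99671538e+01] 28.0 0.6019521238801322 [-0.1783805  -0.05033543 -2.11383524]
```

View pics/w11.png

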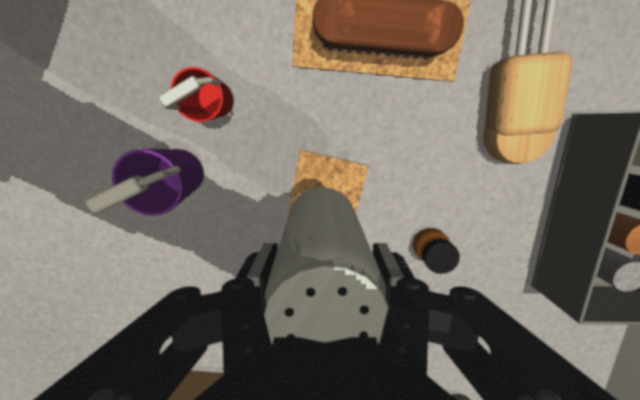

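View pics/d11c.png

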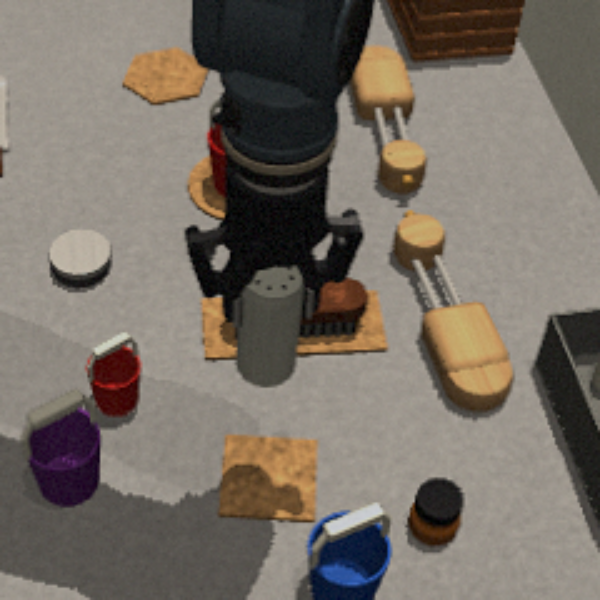

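{"op": "jog_arm", "data": {
  "deltas": [
    [[-0.58,0.06,0.4],0,1],
    [[0,0,0.9],0,1],
    [[0,0,1],0,1],
    [[0,0,1],0,1],
    [[0,0,0.9],0,1],
    [[0,0,0.5],0,1],
    [[0,0,0],0,1],
    [[0,0,0],0,1]
  ]
}}

```text
time_s: 28.9
tcp_pos: [0.4905, -0.3266, 0.0795]
tool_rot: [-180.0, -0.0, 89.9]
contact_force: [0.9, -0.7, 0.1]
grip_width: 0.604
```

```bash
python3 - <<'E'
from h import *
s=sense();print(s['tcp_pos'],s['tool_rot'],s['time_s'],s['contact_force'])
im,C=grab('side','d12.png');cv2.imwrite('pics/d12c.png',cv2.resize(im[220:340,260:400],None,fx=5,fy=5,interpolation=cv2.INTER_CUBIC))
print(proj(C,[[.4905,-.325,.005],[.4905,-.325,.12]]))
E
```

```text
[ 0.49054056 -0.32664031  0.07946871] [-1.79979765e+02 -6.53959827e-03  8.99311924e+01] 28.9 [ 0.90935836 -0.68772779  0.05246851]
[[327.66108062 290.3738052 ]
 [329.31331684 262.32344897]]
```

View pics/d12c.png

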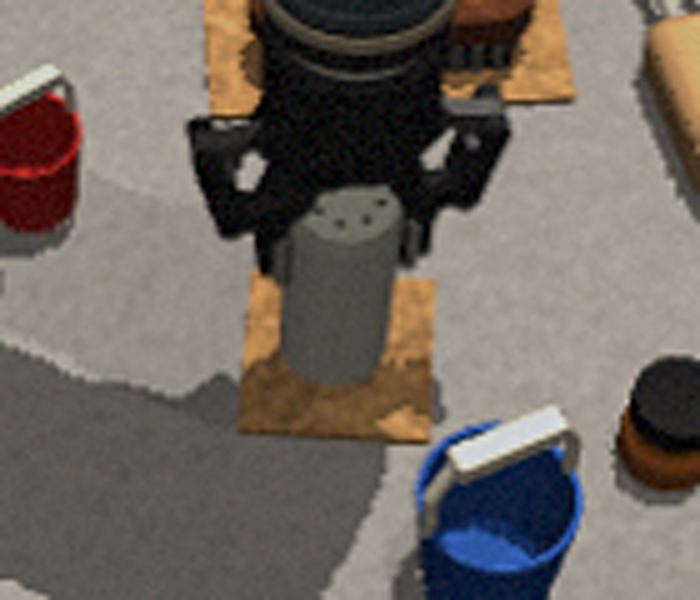

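{"op": "jog_arm", "data": {
  "deltas": [
    [[0.03,0,0.25],0,1],
    [[0,0,0.13],0,1],
    [[0,0,0],0,1],
    [[0,0,0],0,1]
  ]
}}

```text
time_s: 29.35
tcp_pos: [0.4904, -0.3255, 0.0682]
tool_rot: [-180.0, 0.0, 89.9]
contact_force: [0.3, 0.3, -1.9]
grip_width: 0.601
```

{"op": "jog_arm", "data": {
  "deltas": [
    [[0,0,0.06],0,1],
    [[0,0,0],0,1],
    [[0,0,0],0,1]
  ]
}}

```text
time_s: 29.65
tcp_pos: [0.4905, -0.3256, 0.0664]
tool_rot: [180.0, 0.0, 89.9]
contact_force: [0.4, -0.2, -1.0]
grip_width: 0.603
```

{"op": "jog_arm", "data": {
  "deltas": [
    [[0,0,0.04],0,1],
    [[0,0,0],0,1]
  ]
}}

```text
time_s: 29.85
tcp_pos: [0.4905, -0.3259, 0.0662]
tool_rot: [180.0, 0.1, 89.9]
contact_force: [-3.1, 0.1, 9.6]
grip_width: 0.602
```

Seated. Release, rise, look.

{"op": "jog_arm", "data": {
  "deltas": [
    [[0,0,0],0,0],
    [[0,0,0],0,-1],
    [[0,0,0],0,-1],
    [[0,0,0],0,-1],
    [[0,0,0],0,-1],
    [[0,0,-0.4],0,-1],
    [[0,0,-1],0,-1],
    [[0,0,-1],0,-1]
  ]
}}

```text
time_s: 30.65
tcp_pos: [0.4901, -0.3253, 0.1382]
tool_rot: [-179.9, -0.0, 89.9]
contact_force: [1.1, -0.3, -1.0]
grip_width: 0.999
```

{"op": "jog_arm", "data": {
  "deltas": [
    [[0,0,-1],0,-1],
    [[0,0,-1],0,-1],
    [[0,0,-1],0,-1],
    [[0,0,-0.6],0,-1],
    [[0,0,0],0,-1],
    [[0,0,0],0,-1],
    [[0,0,0],0,-1]
  ]
}}

```text
time_s: 31.35
tcp_pos: [0.49, -0.3253, 0.2441]
tool_rot: [-179.9, -0.0, 89.9]
contact_force: [-0.6, 0.5, -0.5]
grip_width: 1.0
```

```bash
python3 - <<'E'
from h import *
s=sense();print(s['tcp_pos'],s['time_s'],s['contact_force']);im,C=grab('wrist','w13.png')
im,C=grab('scene','s13.png')
im,C=grab('side','d13.png');cv2.imwrite('pics/d13c.png',cv2.resize(im[100:340,220:460],None,fx=2.5,fy=2.5))
E
```

```text
[ 0.49000153 -0.32527523  0.2441404 ] 31.35 [-0.61968202  0.53780338 -0.52128546]
```

View pics/w13.png

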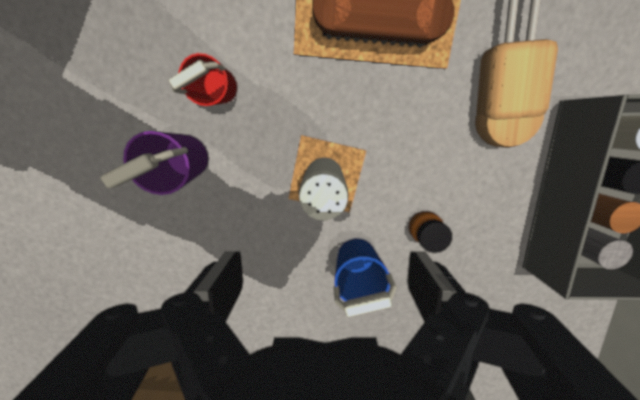

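View pics/s13.png

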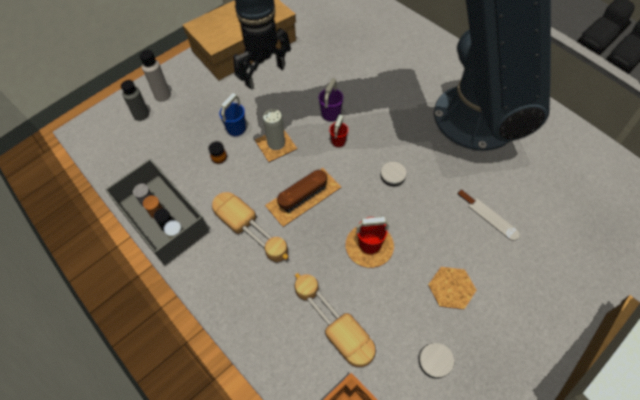

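```bash
python3 - <<'E'
from h import *
im=cv2.imread('pics/w13.png');C=cam('wrist')
print('can',plane(C,[[299.5,194],[349,194],[324,170],[324,219]],.12)*1000,plane(C,[[324.3,194.5]],.12)*1000)
m=cork(im)
print('sq',plane(C,[[302,135],[366,151],[355,208],[290,194]],.005)*1000)
E
```

```text
can [[ 464.49723483 -323.01024793]
 [ 513.23503941 -323.08593191]
 [ 488.69008865 -299.22840023]
 [ 488.55116305 -349.18125391]] [[ 488.91791377 -323.55612555]]
sq [[ 459.12285503 -272.54192766]
 [ 544.73864342 -293.64917488]
 [ 532.2892129  -374.12021094]
 [ 440.1552495  -353.2976188 ]]
```

{"op": "jog_arm", "data": {
  "deltas": [
    [[0.6,0.1,0],0,-1],
    [[1,0.2,0],0,-1],
    [[1,0.2,0],0,-1],
    [[1,0.2,0],0,-1],
    [[1,0.2,0],0,-1],
    [[1,0.1,0],0,-1],
    [[1,0,0],0,-1],
    [[1,0,0],0,-1]
  ]
}}

```text
time_s: 32.3
tcp_pos: [0.5204, -0.0955, 0.2447]
tool_rot: [-180.0, -0.0, 89.9]
contact_force: [0.3, 0.5, -0.6]
grip_width: 0.998
```

{"op": "jog_arm", "data": {
  "deltas": [
    [[1,0,0],0,-1],
    [[0.6,0,0],0,-1],
    [[0,0,0],0,-1],
    [[0,0,0],0,-1],
    [[0,0,0],0,-1]
  ]
}}

```text
time_s: 32.8
tcp_pos: [0.5207, -0.0499, 0.2449]
tool_rot: [-180.0, 0.0, 89.9]
contact_force: [-0.4, -0.4, -1.0]
grip_width: 0.995
```

```bash
python3 - <<'E'
from h import *
s=sense();print(s['tcp_pos'],s['tool_rot'],s['time_s']);im,C=grab('wrist','w14.png')
m=cork(im);k,l,st,ce=cv2.connectedComponentsWithStats(m)
for i in range(1,k):
    if st[i,4]>800:
        ys,xs=np.where(l==i);q=(plane(C,np.c_[xs,ys],.005)*1000).astype(np.float32);print(st[i],cv2.minEnclosingCircle(q),cv2.minAreaRect(q))
E
```

```text
[ 0.52070235 -0.04993423  0.24494855] [-1.79980099e+02  9.51237288e-03  8.99052537e+01] 32.8
[ 282   23   95  104 3085] ((526.072998046875, 72.20014953613281), 59.41245651245117) ((526.4317016601562, 71.62443542480469), (117.72259521484375, 116.32162475585938), 32.7705078125)
[ 473   65   47   60 1796] ((733.221435546875, 50.26115036010742), 35.137550354003906) ((737.7730712890625, 53.81623077392578), (56.18705368041992, 66.3656997680664), 22.75104522705078)
[ 449  162   41   50 1362] ((720.4532470703125, -68.66385650634766), 35.988555908203125) ((718.55029296875, -72.99788665771484), (55.73479080200195, 67.50667572021484), 43.19007110595703)
[ 280  207  132   61 4927] ((548.8858642578125, -144.1043243408203), 101.35769653320312) ((548.7978515625, -146.1348876953125), (83.94497680664062, 188.5828857421875), 84.79398345947266)
[ 442  258   44   41 1109] ((732.1743774414062, -216.06475830078125), 47.560035705566406) ((743.9334716796875, -206.08180236816406), (47.42633819580078, 94.42704772949219), 40.32977294921875)
[ 281  311   59   31 1042] ((494.8804931640625, -307.658203125), 50.316856384277344) ((494.92010498046875, -306.87457275390625), (53.262699127197266, 88.86910247802734), 77.12448120117188)
```

View pics/w14.png

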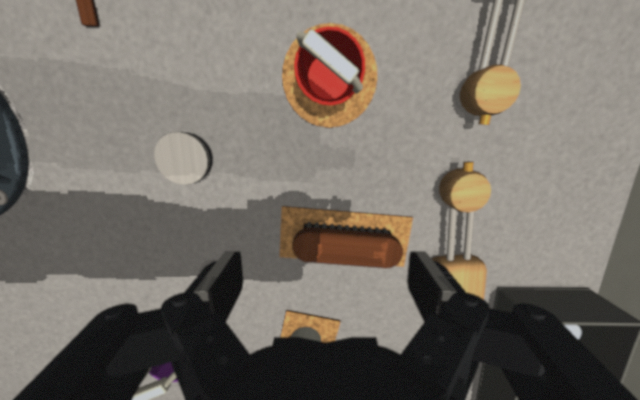

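```bash
python3 - <<'E'
from h import *
im=cv2.imread('pics/w14.png');C=cam('wrist');h=cv2.cvtColor(im,cv2.COLOR_BGR2HSV)
m=cv2.inRange(h,(0,150,50),(6,255,255))|cv2.inRange(h,(174,150,50),(180,255,255))
M=np.zeros_like(m);M[20:112,285:375]=m[20:112,285:375]
c=np.vstack([k[:,0] for k in cv2.findContours(M,0,1)[0]]);c=cv2.convexHull(c)[:,0];q=(plane(C,c,.08)*1000).astype(np.float32);print(cv2.fitEllipse(q),cv2.minEnclosingCircle(q))
E
```

```text
((524.9800415039062, 71.94744110107422), (69.53656005859375, 70.91838836669922), 146.89578247070312) ((524.9075317382812, 71.88850402832031), 35.54930114746094)
```

```bash
python3 - <<'E'
from cell import *
print(sense()['contact_force']);print(job_done())
E
```

```text
[-0.74948542 -0.45726114  0.19086842]
the job is handed in; nothing more can be done
None
```

The job is handed in, with all three things upright on their own mats and let go, and the arm hovering clear. It took about 33 s of the 115 s. I parked the can on the six-sided mat, moved the bucket to the round mat and the brush to the long mat, then set the can on the square mat.

Last wrist-camera measurements:

| Thing | Distance from mat centre | Remarks |
|---|---|---|
| Bucket | about 1 mm | upright in the last wrist view |
| Brush | about 2 mm | length aligned with the mat to within about 0.5° |
| Can | about 2 mm | upright |

- **Shoe trees:** they look unmoved in the last pictures; I compared them by eye and did not measure them.
- **Disagreement:** the scene camera placed the mats 6–8 mm away from where the wrist and side cameras did. The wrist and side cameras agreed with each other to about 3 mm, so I went by those.

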